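# Mount the bench magnifier on its raised stand and lock it with its pin

## Robot

A 6-joint arm with a two-finger parallel gripper is mounted at the origin on the work surface. World frame = base frame: x ahead of the robot, y to its left, z up, the work surface at z = 0. Lengths are in m, angles in rad, forces in N, time in s.
With the tool pointing down it reaches from about 0.35 to 0.975 m from the base axis. Payload 4.9 kg.
Tool frame: the origin (TCP) lies on the centre line of the jaws, within the pads' length; the fingertips stand 19 mm ahead of it and the grasp point (between the pads) is the TCP; z points along the fingers, y is the line along which they close (so a half turn about z gives the same grasp; the last joint's range is limited). The gripper opens to 85 mm and grips with 20 to 120 N. Pads are 22 mm wide; open, the fingers measure 114 mm over their backs; the gripper's body (76 mm by 85 mm) begins 54 mm behind the grasp point. The pads swing forward as they close: fully open they stand 13 mm farther back than shut.
Start: joints at [1.04, 0.053, 1.613, -0, 1.476, -0.119], TCP at [0.25, 0.573, 0.25] pointing down, gripper open.
Joint ranges: [-3.01, 3.01], [-1.01, 2.22], [0.06, 2.58], [-1.02, 4.17], [0.09, 2.62], [-3.14, 3.14]. Speed limits (rad/s): [2.57, 2.57, 3.14, 3.14, 3.14, 3.14].

## Interface

Orientations are given as a unit quaternion [w, x, y, z].
In Python, from plant import state, grab_frame, ticket, spotter gives the robot as it stands.
- The arm moves only by the tool apply_moves, never from a script. Its argument "series" is a list of rows, each an object of numbers: "jaw": the closure, from 0 (fully open) to 1 (shut); "dx", "dy", "dz": the shift along the tool's x, y, z in mm; "turn": the turn about the tool's z in rad. A call has 1 to 5 rows; each row is the pose to reach, as a shift and turn from the pose commanded when the call began, along the tool's axes at that moment; what a row does not reach only later rows make up. A row lasts 1/12 s, in which the tool goes at most 41.7 mm and 7.16 degrees, less where a joint would pass 70% of its speed; a pose out of reach is approached as far as the arm can. A call with a gripper value outside its range is refused whole. The fingers move at their own pace and stop on an object; the grip force is fixed at half the most. Time passes only in rows, so rows that repeat a pose let the fingers close. It gives the time, the measured TCP pose, the force, the opening and the grip force at its end, in the units of the state.
- state(): the state, without advancing time (a new reading comes with each control period).
- grab_frame(name): name is "side" or "top"; returns a dict with "pixels" (384x512x3 uint8, red, green, blue), "mtx" (3x3 intrinsics, pixels), "camera_from_world" (4x4, takes a point from world to camera coordinates). Camera axes: x right, y down, z forward; pixel columns grow to the right and rows downward; lengths in m; the calibration is good to about 2 mm. A picture is of the moment at which its call begins. There is no depth.
- ticket.job_done(): hands the job in; it is judged then, once.
Trained networks look in a picture, given as the dict that the camera call returned (one of the last four; its "shot" number tells which), for a name from the list of things; names that differ only in an ending like _2 or _b are one class to them, and where a whole thing is asked for, a point or a joint stands for the part that bears it (a point fixed in the world has none). Each returns a list of dicts, best first, with "conf" (0 to 1); they miss things now and then, are a little off and sometimes report something else, mostly with a low value. They report only what shows in the picture. A call takes as long as a camera call. They do not tell look-alikes from the thing itself.
- spotter.outline_of(picture, target): "region" (384x512 bool, what is visible of it) and "extent" ([left, top, right, bottom] in pixels, round what is visible of it).
The state is a dict: "time": time; "joint_pos": joint angles; "joint_vel": joint speeds; "joint_efforts": joint torques, N m; "tool_pos": TCP position; "tool_rot": TCP orientation; "contact_force": force on the tool from outside, world axes, zero at the start; "ft_torque": the same for the moment, N m; "gripper_width": opening from 0.0 (shut) to 1.0 (fully open); "grasp_force": force on a finger pad.
Only numpy, scipy, OpenCV 4.12 (cv2) and the standard library are available. Lean on these libraries where they do the work, as an engineer would, in place of code of your own. Each camera call takes 0.05 s, during which the arm holds its last target. There are 200 camera calls.

## Task

Lift the magnifier by its handle and set it down gently on its stand over the circuit board: the handle's holed end down between the cheeks of the saddle with the holes in line, the far rim of the lens on the narrow ledge, lying level, and let go. Then take the lock pin with the fat black knob out of the wooden tool block and push it fully home, from above, through the holes of the handle and the saddle. Leave the other things on the bench, and the two small drivers in the block, where they are.

Things in the scene. Friction and masses are not known exactly. Their poses are not given: they have to be found in the camera images.
- stand: Magnifier stand, fixed. Origin: underside of its base, below the saddle hole; x points from the saddle to the ledge. Grey base plate, x -38 to 212, 90 wide, 8 thick, with a circuit board on it (up to 22 high). Over x = 0 a steel saddle between two uprights; at x = 192 a round post, 14 diameter, with a narrow ledge on top.
- saddle (a point): Centre of the saddle hole at the top face of the saddle floor, 95 above the bench; axes as the stand's. Floor plate 40 (x) x 35 (y) x 8 thick with a vertical through hole of 13.5 diameter, free below; either side a cheek 40 long, 8 thick, rising 10 above the floor, inner faces 35 apart in y.
- rest (a point): Centre of the top face of the narrow steel ledge, 14 (x) x 60 (y), also 95 above the bench; 192 along the stand's x from the saddle hole.
- magnifier: Loose, lying flat, 217 long, all 16 thick, 0.25 kg. Origin: underside, on the axis of the 13 diameter vertical hole in its handle; x points to the lens. Handle 30 wide, x -20 to 97, its holed end (to x = 20) bare aluminium, the rest black. Black lens ring, 104 outer diameter, rim 10 wide, centre x = 145. Mounted, its hole is over the saddle hole and its far rim (x 187 to 197) on the ledge.
- grip (a point): Good place to grip the magnifier: middle of the black handle (x = 62, at half thickness, 30 wide); between the saddle and the lens once mounted.
- lens (a point): Centre of the lens ring, on its underside (145 along the magnifier's x).
- block: Wooden tool block, fixed, 160 (x) x 50 (y) x 45 high, origin at the centre of its underside. Three vertical through holes of 12.5 diameter at x = -50, 0, 50; the lock pin and two small drivers stand in them, in any order.
- pin: Loose lock pin, upright, 70 long, 0.06 kg. Origin: its foot; z up the pin. Steel shank 9 diameter, 40 long, lowest 6 tapered; steel flange 20 diameter x 3; plain black knob 18 diameter x 27. Starts in a hole of the block, flange on the block's top, foot 5 above the bench. Home: flange on the handle's top, foot 24 below the top of the saddle floor.
- knob (a point): On the pin's axis, 60 above its foot (20 above the underside of the flange), inside the knob.
- driver_thin: Loose bystander: small driver standing in the block, black handle 8 diameter, total height 88. Origin at its foot.
- driver_thick: Loose bystander: small driver standing in the block, black handle 13 diameter, total height 93. Origin at its foot.
- reel: Loose bystander: reel of solder standing on its flange, 58 diameter x 45 high. Origin under its centre.
- tin: Loose bystander: round tin, 90 diameter x 60 high. Origin under its centre.
- screwdriver: Loose bystander: screwdriver lying on the bench. Origin under its middle.
- meter: Loose bystander: hand-held meter lying flat, 150 x 80 x 35. Origin under its centre.
- tray: Fixed open black parts tray, 100 (x) x 110 (y) x 30 high. Origin under its centre.
Not all that is in view belongs to the job. Leave any turquoise look-alike of the magnifier alone.

How it is judged:
On the way, in this order (a step that is already met when the one before it is completed fails the run):
1. the magnifier lies level on the saddle and the ledge, holes in line, and is released (z of magnifier in the frame of saddle between -0.003 and 0.003 m and z of lens in the frame of saddle between -0.004 and 0.004 m and horizontal distance between magnifier and saddle below 0.005 m and y of lens in the frame of saddle between -0.02 and 0.02 m and x of lens in the frame of saddle above 0.13 m and angle between magnifier's own z axis and vertical below 0.04 rad and contact force between the fingers and magnifier below 0.2 N and linear speed of magnifier below 0.02 m/s), for 0.3 s.
2. the lock pin is fully home through the handle and the saddle (z of magnifier in the frame of saddle between -0.003 and 0.003 m and z of lens in the frame of saddle between -0.004 and 0.004 m and horizontal distance between each of magnifier, pin and saddle below 0.005 m and y of lens in the frame of saddle between -0.02 and 0.02 m and x of lens in the frame of saddle above 0.13 m and angle between magnifier's own z axis and vertical below 0.04 rad and z of pin in the frame of saddle between -0.028 and -0.021 m and horizontal distance between pin and magnifier below 0.005 m and angle between pin's own z axis and vertical below 0.12 rad), for 0.2 s.
At the end, for the whole second after the job is handed in: Magnifier level (0.04 rad) on saddle floor and ledge (3 to 4 mm), its hole within 5 mm of the saddle hole, lens within 20 mm of the stand's centre line; pin upright (0.12 rad) through both holes, within 5 mm of their axes, flange within 3 mm of the handle; both at rest (all of step 2 and linear speed of each of magnifier, pin below 0.02 m/s); the robot touches nothing.
It fails at once if the magnifier is dropped (falls freely by more than about 13 mm) (linear speed of magnifier above 0.5 m/s and contact force between the fingers and magnifier below 0.1 N).
It fails at once if a bystander is moved by more than 30 mm (distance of any of reel, tin, screwdriver, meter, driver_thin, driver_thick from where it was at the start of the episode above 0.03 m).
It also fails if it takes over 50 s, if anything falls off the work surface, if the arm or the gripper's body presses on something with over 40 N, if the wrist force passes 120 N, or if a joint passes its speed limit or range.

## Working session

There is one attempt and no reset: what is moved stays moved. The work goes in short steps, Python scripts to look and compute and a tool call to move; the robot and the scene stay as the last step left them, time stands still between calls to the robot, and variables do not carry over. Pictures are saved under pics/ and viewed, at most 10 in all, crops included, and the job is handed in when it is done.

Besides the shell and the picture viewer there is one more tool, called after "Call:" as name(argument=value, ...), one argument or row to a line, values as JSON. apply_moves: Moves the arm, as the interface text tells. Its arguments: {"type":"object","properties":{"series":{"type":"array","items":{"type":"object","properties":{"jaw":{"type":"number"},"dx":{"type":"number"},"dy":{"type":"number"},"dz":{"type":"number"},"turn":{"type":"number"}}}}},"required":["series"]}

```bash
mkdir -p pics
cat > h.py <<'E'
import numpy as np, cv2
from plant import state, grab_frame, ticket, spotter
def save(f,name,crop=None,s=1):
    p=f["pixels"][:,:,::-1]
    if crop: p=p[crop[1]:crop[3],crop[0]:crop[2]]
    cv2.imwrite("pics/"+name,cv2.resize(p,None,fx=s,fy=s,interpolation=cv2.INTER_CUBIC))
def at_z(f,uv,z):
    uv=np.atleast_2d(np.float64(uv)); T=f["camera_from_world"];R=T[:3,:3];c=-R.T@T[:3,3]
    d=(np.linalg.inv(f["mtx"])@np.c_[uv,np.ones(len(uv))].T).T@R
    return c+d*((z-c[2])/d[:,2])[:,None]
def proj(f,P):
    P=np.atleast_2d(np.float64(P));T=f["camera_from_world"];q=(f["mtx"]@(P@T[:3,:3].T+T[:3,3]).T).T
    return q[:,:2]/q[:,2:]
E
python3 - <<'E'
from h import *
s=state();print({k:np.round(v,3) for k,v in s.items()})
fs={n:grab_frame(n) for n in("top","side")}
for n,f in fs.items():
    T=f["camera_from_world"];print(n,np.round(-T[:3,:3].T@T[:3,3],3),np.round(T[:3,:3],2).tolist(),f["mtx"][0,0])
    for t in ["magnifier","stand","block","pin","driver_thin","driver_thick","screwdriver","tray","meter","tin","reel"]:
        for r in spotter.outline_of(f,t)[:3]: print(n,t,round(r["conf"],2),np.round(r["extent"]),r["region"].sum())
im=np.vstack([fs["top"]["pixels"],fs["side"]["pixels"]])
save(fs["top"],"top.png",None,1.5);save(fs["side"],"side.png",None,1.5)
E
```

```text
{'time': np.float64(0.0), 'joint_pos': array([ 1.04 ,  0.053,  1.614,  0.   ,  1.476, -0.119]), 'joint_vel': array([-0.001,  0.001,  0.001,  0.001,  0.   , -0.001]), 'joint_efforts': array([-1.0000e-03, -3.9372e+01, -3.7016e+01, -0.0000e+00,  7.0000e-03,
        0.0000e+00]), 'tool_pos': array([0.25 , 0.572, 0.249]), 'tool_rot': array([-0.   ,  0.204,  0.979, -0.001]), 'contact_force': array([-0.173,  0.275,  1.394]), 'ft_torque': array([-0.025, -0.032,  0.035]), 'grasp_force': np.float64(0.0), 'gripper_width': np.float64(1.003)}
top [0.301 0.159 1.486] [[0.02, -1.0, 0.01], [-0.98, -0.02, -0.17], [0.17, -0.01, -0.98]] 416.5007171440268
top magnifier 0.95 [ 82. 185. 121. 242.] 1045
top magnifier 0.74 [208. 174. 237. 235.] 899
top magnifier 0.62 [142. 220. 195. 269.] 1045
top stand 0.76 [253. 132. 323. 178.] 1646
top stand 0.58 [319. 113. 367. 139.] 990
top block 0.62 [375. 181. 401. 227.] 717
top block 0.31 [266. 213. 282. 234.] 218
top pin 0.7 [309. 209. 347. 238.] 960
top pin 0.34 [286. 114. 314. 123.] 171
top driver_thick 0.27 [254. 132. 321. 177.] 1672
top screwdriver 0.77 [283. 1
[... 289 characters left out ...]
0.91, -0.41, 0.01], [-0.31, -0.71, -0.63], [0.26, 0.57, -0.77]] 354.5791889116608
side magnifier 0.95 [167. 107. 208. 142.] 552
side magnifier 0.9 [159. 148. 195. 191.] 747
side magnifier 0.61 [204. 175. 265. 206.] 926
side stand 0.78 [294. 177. 337. 260.] 2001
side block 0.63 [290. 151. 316. 178.] 584
side block 0.38 [307. 358. 313. 368.] 53
side pin 0.58 [309. 360. 314. 372.] 79
side driver_thin 0.38 [336. 334. 347. 346.] 54
side driver_thin 0.24 [332. 189. 372. 233.] 236
side screwdriver 0.79 [330. 187. 366. 231.] 233
side screwdriver 0.47 [294. 182. 340. 261.] 2011
side tray 0.75 [239. 263. 292. 318.] 1530
side meter 0.56 [357. 239. 415. 289.] 1414
side tin 0.63 [289. 152. 316. 177.] 547
```

View pics/top.png

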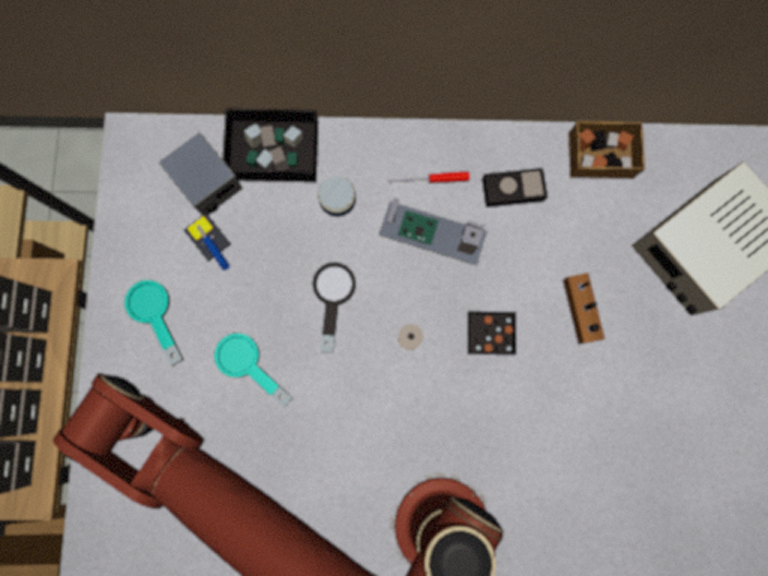

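View pics/side.png

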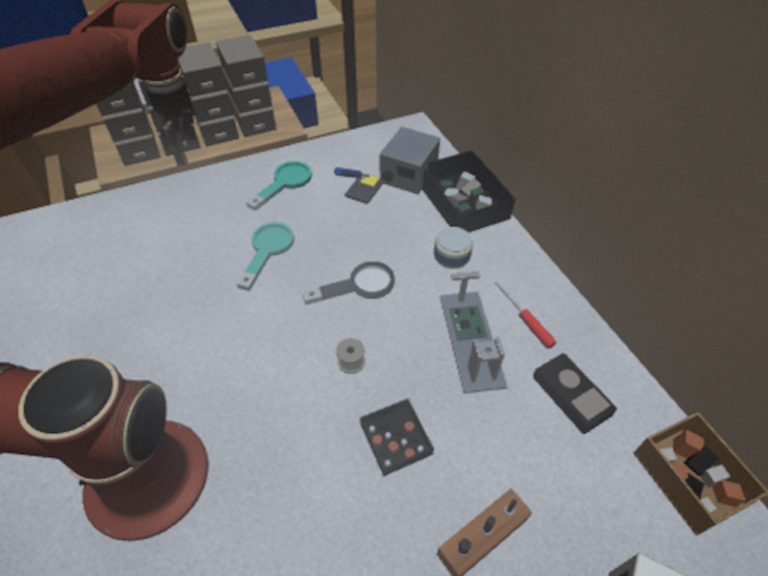

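The top view shows two turquoise look-alikes at about (100,215) and (165,245), and the black magnifier at (222,205); positions are native pixels. The stand is at (288,155) with its saddle at (314,158), and the block at (388,205). The three candidates for the pin stand in the block. The knob nearest the robot, top (396,218) and side (310,364), looks fattest. I'll check it in one enlarged crop.

Run:
```python
from h import *
import pickle
fs={n:grab_frame(n) for n in("top","side")}
pickle.dump(fs,open("fs.pkl","wb"))
def c(n,x,y,w=64,h=72):
    p=fs[n]["pixels"][y:y+h,x:x+w,::-1]
    return cv2.resize(p,(256,288),interpolation=cv2.INTER_CUBIC)
rows=[[c("top",356,172),c("top",270,125),c("top",192,170)],[c("side",290,315),c("side",286,170,80,90),c("side",200,160)]]
cv2.imwrite("pics/c1.png",np.vstack([np.hstack(r) for r in rows]))
for n,f in fs.items():
    for t in ["knob","grip","rest","lens","saddle","driver_thin","driver_thick"]:
        for r in spotter.outline_of(f,t)[:3]: print(n,t,round(r["conf"],2),np.round(r["extent"]),r["region"].sum())
```

```text
top knob 0.4 [253. 134. 320. 177.] 1623
top knob 0.24 [266. 213. 282. 232.] 219
top grip 0.77 [206. 176. 238. 235.] 991
top grip 0.74 [ 83. 187. 121. 243.] 980
top grip 0.64 [142. 221. 197. 275.] 964
top rest 0.65 [253. 131. 325. 178.] 1741
top lens 0.84 [ 79. 188. 124. 245.] 1105
top lens 0.76 [209. 174. 235. 237.] 989
top lens 0.71 [141. 223. 195. 267.] 1035
top saddle 0.66 [252. 134. 324. 179.] 1684
top saddle 0.48 [377. 184. 402. 228.] 727
top driver_thin 0.54 [264. 218. 280. 235.] 231
top driver_thick 0.67 [209. 175. 237. 237.] 904
side knob 0.69 [224. 224. 248. 248.] 366
side knob 0.64 [292. 178. 337. 261.] 1942
side knob 0.43 [304. 358. 314. 370.] 81
side grip 0.93 [166. 107. 210. 140.] 607
side grip 0.82 [202. 175. 264. 202.] 894
side grip 0.71 [160. 147. 195. 192.] 756
side rest 0.78 [292. 182. 341. 264.] 2144
side lens 0.95 [202. 180. 262. 202.] 836
side lens 0.85 [158. 148. 198. 193.] 755
side lens 0.75 [169. 109. 206. 141.] 573
side saddle 0.62 [297. 182. 339. 264.] 2018
side driver_thick 0.46 [322. 345. 334. 356.] 63
```

View pics/c1.png

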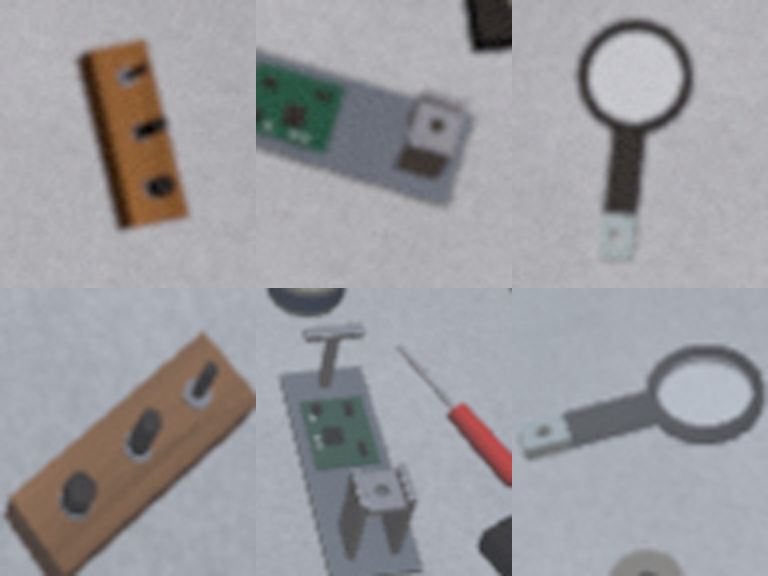

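The crop confirms the pin: the knob nearest the robot, top (395.7,218.7) and side (309.5,366.7), is clearly the fattest of the three. The other two are the thin driver (far end) and the thick driver (middle). The black magnifier is the one with the bare aluminium end.

Run:
```python
from h import *
import pickle
fs=pickle.load(open("fs.pkl","rb"));t,s=fs["top"],fs["side"]
def tri(a,b):
    M=[f["mtx"]@f["camera_from_world"][:3] for f in(t,s)]
    X=cv2.triangulatePoints(M[0],M[1],np.float64(a).reshape(2,1),np.float64(b).reshape(2,1));return (X[:3]/X[3]).ravel()
# pixel index -> centres: crop (u/k - .5)
for n,a,b,z in [("saddle",(314.75,156),(324.5,232.7),.095),("rest",(261,139.7),(309.6,183.3),.095),("hole",(217.3,228),(207.3,195.5),.016),("lens",(222.3,188.5),(248,186),.013),("knob",(395.2,218.2),(309,366.2),.068)]:
    print(n,*np.round([tri(a,b),at_z(t,a,z)[0],at_z(s,b,z)[0]],4).tolist())
def blend(f,polys,p):pass
# silhouette fit of magnifier in both views
from scipy.optimize import minimize
def sil(f,pose,S=4):
    x,y,a=pose;c,s_=np.cos(a),np.sin(a);im=np.zeros((384*S,512*S),np.uint8)
    th=np.linspace(0,2*np.pi,60)
    def put(P,v,z):
        Q=np.c_[x+c*P[:,0]-s_*P[:,1],y+s_*P[:,0]+c*P[:,1],np.full(len(P),z)];return proj(f,Q)
    def fill(P,v):
        q=np.vstack([put(P,v,0),put(P,v,.016)]).astype(np.float32)
        cv2.fillConvexPoly(im,np.round(((cv2.convexHull(q)[:,0]+.5)*S-.5)*16).astype(np.int32),v,shift=4)
    circ=lambda r:np.c_[.145+r*np.cos(th),r*np.sin(th)]
    fill(circ(.052),255)
    a_=[((put(circ(.042),0,z)+.5)*S-.5).astype(np.float32) for z in(0,.016)]
    m=[np.zeros_like(im) for _ in a_]
    for k,q in zip(m,a_): cv2.fillConvexPoly(k,np.round(q*16).astype(np.int32),255,shift=4)
    im[(m[0]&m[1])>0]=0
    fill(np.float64([[.02,-.015],[.1,-.015],[.1,.015],[.02,.015]]),255)
    return cv2.GaussianBlur(cv2.resize(im,(512,384),interpolation=cv2.INTER_AREA).astype(float)/255,(0,0),.8)
def obs(f,box):
    g=f["pixels"].mean(2);x0,y0,x1,y1=box;w=g[y0:y1,x0:x1];hi=np.median(w);lo=np.percentile(w,2)
    return np.clip((hi-w)/(hi-lo),0,1.1)
B={"top":(198,168,246,240),"side":(200,170,268,208)}
O={n:obs(fs[n],B[n]) for n in B}
def cost(p,ns=("top","side")):
    return sum(((sil(fs[n],p)[B[n][1]:B[n][3],B[n][0]:B[n][2]]-O[n])**2).sum() for n in ns)
h=tri((217.3,228),(207.3,195.5));l=tri((222.3,188.5),(248,186));p0=[h[0],h[1],np.arctan2(*(l-h)[1::-1])]
sx=np.array([[0,0,0],[.01,0,0],[0,.01,0],[0,0,.1]])
for ns in(("top",),("side",),("top","side")):
    r=minimize(cost,p0,args=(ns,),method="Nelder-Mead",options=dict(initial_simplex=p0+sx,xatol=1e-4,fatol=1e-3));print(ns,np.round(r.x,4),r.fun)
```

```text
saddle [0.6562, -0.0621, 0.0952] [0.6573, -0.0625, 0.095] [0.6547, -0.0618, 0.095]
rest [0.7124, 0.1234, 0.0897] [0.7118, 0.1232, 0.095] [0.7081, 0.1198, 0.095]
hole [0.4085, 0.2713, 0.0117] [0.4104, 0.2707, 0.016] [0.4048, 0.2681, 0.016]
lens [0.5522, 0.258, 0.0072] [0.5521, 0.2575, 0.013] [0.549, 0.2536, 0.013]
knob [0.4512, -0.3469, 0.0487] [0.4504, -0.3404, 0.068] [0.4453, -0.3496, 0.068]
('top',) [ 0.4076  0.2681 -0.0719] 13.316830776358604
('side',) [ 0.4058  0.268  -0.0632] 40.10582463754915
('top', 'side') [ 0.4069  0.2688 -0.0755] 56.92810355519899
```

Call:
apply_moves(
  series=[
    {"dx": -32, "dy": -19.5, "dz": 14, "jaw": 0},
    {"dx": -64, "dy": -39, "dz": 28, "jaw": 0},
    {"dx": -96, "dy": -58.5, "dz": 42, "jaw": 0},
    {"dx": -128, "dy": -78, "dz": 56, "jaw": 0},
    {"dx": -160, "dy": -97.5, "dz": 70, "jaw": 0},
  ],
)

```text
invalid input at $.series[0]: expected keys jaw, dx, dy, dz, turn
```

Call:
apply_moves(
  series=[
    {"dx": -32, "dy": -19.5, "dz": 15, "jaw": 0},
    {"dx": -64, "dy": -39, "dz": 30, "jaw": 0},
    {"dx": -96, "dy": -58.5, "dz": 45, "jaw": 0},
    {"dx": -128, "dy": -78, "dz": 60, "jaw": 0},
    {"dx": -163.7, "dy": -97.5, "dz": 80, "jaw": 0},
  ],
)

```text
invalid input at $.series[0]: expected keys jaw, dx, dy, dz, turn
```

Call:
apply_moves(
  series=[
    {"turn": -0.12, "jaw": 0},
    {"turn": -0.24, "jaw": 0},
    {"turn": -0.336, "jaw": 0},
    {"turn": -0.336, "jaw": 0},
    {"turn": -0.336, "jaw": 0},
  ],
)

```text
invalid input at $.series[0]: expected keys jaw, dx, dy, dz, turn
```

```bash
cat >> h.py <<'E'
def axes():
    from scipy.spatial.transform import Rotation as Ro
    s=state();q=s["tool_rot"];R=Ro.from_quat([q[1],q[2],q[3],q[0]]).as_matrix();return s,R
def goto(P,yang=None):
    "tool-frame shift (mm) and turn to world P with tool y at angle yang"
    s,R=axes();d=R.T@(np.float64(P)-s["tool_pos"])*1e3
    a=np.arctan2(R[1,1],R[0,1]);print("t",round(s["time"],2),"tcp",np.round(s["tool_pos"],4),"yang",round(a,4),"tilt",np.round(R[:2,2],4),"q",np.round(s["joint_pos"],2),"F",np.round(s["contact_force"],1))
    print("shift",np.round(d,1),"turn",None if yang is None else round(-((yang-a+np.pi/2)%np.pi-np.pi/2),3))
E
python3 - <<'E'
from h import *
goto([.469,.2636,.021],1.497)
f=grab_frame("top");g=grab_frame("side")
a=cv2.resize(f["pixels"][150:250,170:270,::-1],(400,400),interpolation=2);b=cv2.resize(g["pixels"][130:230,190:290,::-1],(400,400),interpolation=2)
cv2.imwrite("pics/c2.png",np.hstack([a,b]))
E
```

```text
t 2.0 tcp [0.2501 0.5727 0.2503] yang 1.159 tilt [-0. -0.] q [ 1.04  0.05  1.61 -0.    1.48 -0.12] F [ 0.6  0.  -0.4]
shift [-324.3 -195.7  229.3] turn -0.338
```

View pics/c2.png

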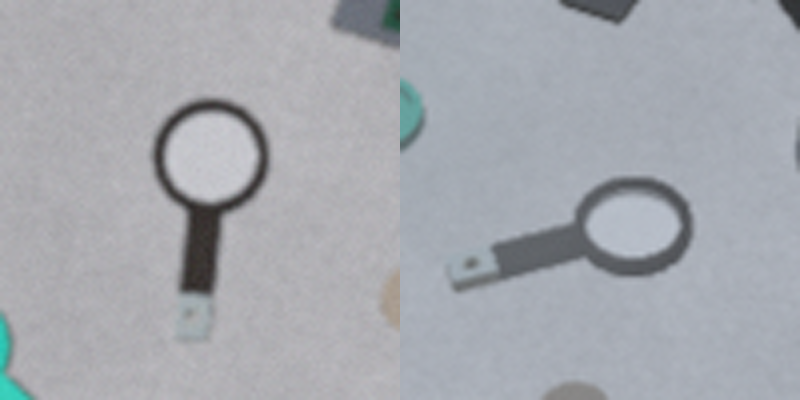

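That picture only shows the magnifier untouched, because the moves were refused: every key is required. I'm resending them.

Call:
apply_moves(
  series=[
    {"dx": -32, "dy": -19.5, "dz": 14, "turn": 0, "jaw": 0},
    {"dx": -64, "dy": -39, "dz": 28, "turn": 0, "jaw": 0},
    {"dx": -96, "dy": -58.5, "dz": 42, "turn": 0, "jaw": 0},
    {"dx": -128, "dy": -78, "dz": 56, "turn": 0, "jaw": 0},
    {"dx": -160, "dy": -97.5, "dz": 70, "turn": 0, "jaw": 0},
  ],
)

```text
time: 2.52
tool_pos: [0.3584, 0.418, 0.1799]
tool_rot: [0.0, 0.204, 0.979, 0.0]
contact_force: [1.4, 0.7, 0.0]
gripper_width: 0.999
grasp_force: 0.0
```

Call:
apply_moves(
  series=[
    {"dx": -32, "dy": -19.5, "dz": 15, "turn": 0, "jaw": 0},
    {"dx": -64, "dy": -39, "dz": 30, "turn": 0, "jaw": 0},
    {"dx": -96, "dy": -58.5, "dz": 45, "turn": 0, "jaw": 0},
    {"dx": -128, "dy": -78, "dz": 60, "turn": 0, "jaw": 0},
    {"dx": -164, "dy": -98, "dz": 75, "turn": 0, "jaw": 0},
  ],
)

```text
time: 2.93
tool_pos: [0.4681, 0.264, 0.1055]
tool_rot: [0.0, 0.204, 0.979, 0.0]
contact_force: [0.7, 0.0, 0.3]
gripper_width: 0.999
grasp_force: 0.0
```

Call:
apply_moves(
  series=[
    {"dx": 0, "dy": 0, "dz": 0, "turn": -0.12, "jaw": 0},
    {"dx": 0, "dy": 0, "dz": 0, "turn": -0.24, "jaw": 0},
    {"dx": 0, "dy": 0, "dz": 0, "turn": -0.337, "jaw": 0},
    {"dx": 0, "dy": 0, "dz": 0, "turn": -0.337, "jaw": 0},
    {"dx": 0, "dy": 0, "dz": 0, "turn": -0.337, "jaw": 0},
  ],
)

```text
time: 3.35
tool_pos: [0.4677, 0.2655, 0.1062]
tool_rot: [0.0, 0.039, 0.999, 0.0]
contact_force: [-0.1, 0.8, -0.1]
gripper_width: 0.999
grasp_force: 0.0
```

Run:
```python
from h import *
goto([.469,.2636,.022],1.497)
f=grab_frame("top");g=grab_frame("side")
a=cv2.resize(f["pixels"][150:250,170:270,::-1],(400,400),interpolation=2);b=cv2.resize(g["pixels"][130:230,190:290,::-1],(400,400),interpolation=2)
cv2.imwrite("pics/c3.png",np.hstack([a,b]))
```

```text
t 3.35 tcp [0.4677 0.2655 0.1062] yang 1.4933 tilt [0.0002 0.0001] q [ 0.38 -0.02  1.94 -0.    1.22 -1.12] F [-0.1  0.8 -0.1]
shift [-1.4 -1.8 84.2] turn -0.004
```

View pics/c3.png

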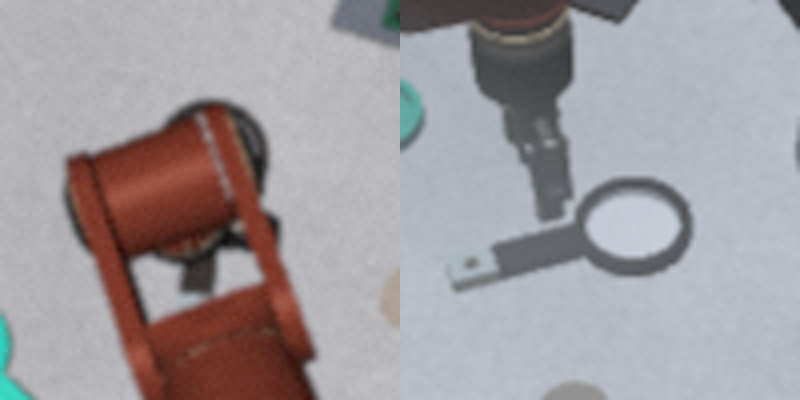

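The jaws straddle the handle at side pixel (327,184), in line with it. Descending and gripping.

Call:
apply_moves(
  series=[
    {"dx": -1.4, "dy": -1.8, "dz": 30, "turn": -0.004, "jaw": 0},
    {"dx": -1.4, "dy": -1.8, "dz": 60, "turn": -0.004, "jaw": 0},
    {"dx": -1.4, "dy": -1.8, "dz": 80, "turn": -0.004, "jaw": 0},
    {"dx": -1.4, "dy": -1.8, "dz": 84, "turn": -0.004, "jaw": 0.2},
    {"dx": -1.4, "dy": -1.8, "dz": 84, "turn": -0.004, "jaw": 0.4},
  ],
)

```text
time: 3.87
tool_pos: [0.4673, 0.2633, 0.0204]
tool_rot: [-0.002, 0.036, 0.999, -0.001]
contact_force: [-0.4, 0.4, 0.4]
gripper_width: 0.745
grasp_force: 0.0
```

Call:
apply_moves(
  series=[
    {"dx": 0, "dy": 0, "dz": 0, "turn": 0, "jaw": 0.7},
    {"dx": 0, "dy": 0, "dz": 0, "turn": 0, "jaw": 1},
    {"dx": 0, "dy": 0, "dz": 0, "turn": 0, "jaw": 1},
    {"dx": 0, "dy": 0, "dz": 0, "turn": 0, "jaw": 1},
    {"dx": 0, "dy": 0, "dz": 0, "turn": 0, "jaw": 1},
  ],
)

```text
time: 4.28
tool_pos: [0.4706, 0.2645, 0.0245]
tool_rot: [0.002, 0.035, 0.999, 0.001]
contact_force: [-0.9, 0.3, 6.9]
gripper_width: 0.329
grasp_force: 61.6
```

Call:
apply_moves(
  series=[
    {"dx": 0, "dy": 0, "dz": -5, "turn": 0, "jaw": 1},
    {"dx": 0, "dy": 0, "dz": -20, "turn": 0, "jaw": 1},
    {"dx": 0, "dy": 0, "dz": -50, "turn": 0, "jaw": 1},
    {"dx": 0, "dy": 0, "dz": -85, "turn": 0, "jaw": 1},
    {"dx": 0, "dy": 0, "dz": -120, "turn": 0, "jaw": 1},
  ],
)

```text
time: 4.7
tool_pos: [0.4672, 0.2629, 0.1418]
tool_rot: [-0.002, 0.035, 0.999, -0.001]
contact_force: [1.2, 0.6, -2.6]
gripper_width: 0.329
grasp_force: 60.6
```

Run:
```python
from h import *
goto([.674,-.003,.155],1.28+np.pi/2)
g=grab_frame("side");f=grab_frame("top")
a=cv2.resize(f["pixels"][150:250,170:270,::-1],(400,400),interpolation=2);b=cv2.resize(g["pixels"][110:210,190:290,::-1],(400,400),interpolation=2)
cv2.imwrite("pics/c4.png",np.hstack([a,b]))
```

```text
t 4.7 tcp [0.4672 0.2629 0.1418] yang 1.4999 tilt [-0.0038 -0.0015] q [ 0.37 -0.06  1.92 -0.    1.29 -1.13] F [ 1.2  0.6 -2.6]
shift [-225.1 -250.6  -13.6] turn -1.351
```

View pics/c4.png

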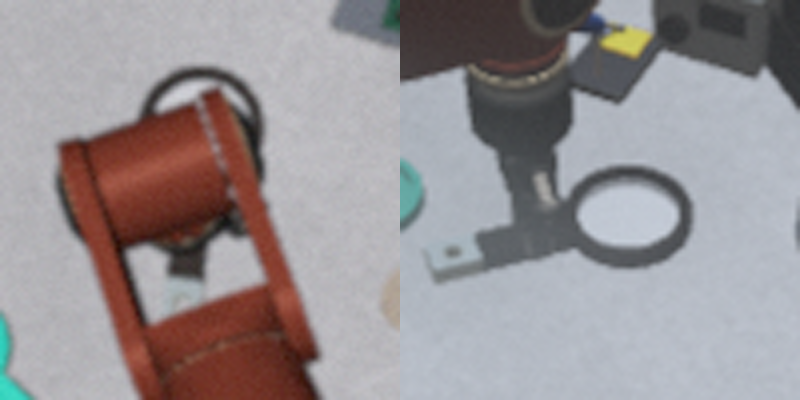

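The magnifier is held level, with its hole at side pixel (203,172). Carrying it to the stand.

Call:
apply_moves(
  series=[
    {"dx": -18, "dy": -20, "dz": -6, "turn": 0, "jaw": 1},
    {"dx": -40, "dy": -45, "dz": -12, "turn": 0, "jaw": 1},
    {"dx": -64, "dy": -71, "dz": -14, "turn": 0, "jaw": 1},
    {"dx": -88, "dy": -98, "dz": -14, "turn": 0, "jaw": 1},
    {"dx": -112, "dy": -125, "dz": -14, "turn": 0, "jaw": 1},
  ],
)

```text
time: 5.22
tool_pos: [0.5713, 0.1296, 0.1545]
tool_rot: [-0.001, 0.035, 0.999, -0.0]
contact_force: [0.4, 0.8, -2.7]
gripper_width: 0.329
grasp_force: 60.6
```

Call:
apply_moves(
  series=[
    {"dx": -24, "dy": -27, "dz": 0, "turn": 0, "jaw": 1},
    {"dx": -48, "dy": -54, "dz": 0, "turn": 0, "jaw": 1},
    {"dx": -72, "dy": -81, "dz": 0, "turn": 0, "jaw": 1},
    {"dx": -95, "dy": -106, "dz": 0, "turn": 0, "jaw": 1},
    {"dx": -113, "dy": -125.6, "dz": 0, "turn": 0, "jaw": 1},
  ],
)

```text
time: 5.63
tool_pos: [0.6755, -0.0047, 0.1537]
tool_rot: [-0.002, 0.036, 0.999, -0.0]
contact_force: [0.6, 0.2, -3.6]
gripper_width: 0.328
grasp_force: 60.6
```

Call:
apply_moves(
  series=[
    {"dx": 0, "dy": 0, "dz": 0, "turn": -0.1, "jaw": 1},
    {"dx": 0, "dy": 0, "dz": 0, "turn": -0.22, "jaw": 1},
    {"dx": 0, "dy": 0, "dz": 0, "turn": -0.34, "jaw": 1},
    {"dx": 0, "dy": 0, "dz": 0, "turn": -0.46, "jaw": 1},
    {"dx": 0, "dy": 0, "dz": 0, "turn": -0.58, "jaw": 1},
  ],
)

```text
time: 6.05
tool_pos: [0.6741, -0.0024, 0.1535]
tool_rot: [-0.002, -0.255, 0.967, 0.001]
contact_force: [-0.4, -0.6, -2.2]
gripper_width: 0.331
grasp_force: 60.7
```

Call:
apply_moves(
  series=[
    {"dx": 0, "dy": 0, "dz": 0, "turn": -0.12, "jaw": 1},
    {"dx": 0, "dy": 0, "dz": 0, "turn": -0.24, "jaw": 1},
    {"dx": 0, "dy": 0, "dz": 0, "turn": -0.36, "jaw": 1},
    {"dx": 0, "dy": 0, "dz": 0, "turn": -0.48, "jaw": 1},
    {"dx": 0, "dy": 0, "dz": 0, "turn": -0.6, "jaw": 1},
  ],
)

```text
time: 6.47
tool_pos: [0.6741, -0.0023, 0.1536]
tool_rot: [-0.002, -0.529, 0.849, 0.001]
contact_force: [-0.3, 0.8, -2.7]
gripper_width: 0.326
grasp_force: 60.7
```

Call:
apply_moves(
  series=[
    {"dx": 0, "dy": 0, "dz": 0, "turn": -0.1, "jaw": 1},
    {"dx": 0, "dy": 0, "dz": 0, "turn": -0.171, "jaw": 1},
    {"dx": 0, "dy": 0, "dz": 0, "turn": -0.171, "jaw": 1},
    {"dx": 0, "dy": 0, "dz": 0, "turn": -0.171, "jaw": 1},
    {"dx": 0, "dy": 0, "dz": 0, "turn": -0.171, "jaw": 1},
  ],
)

```text
time: 6.88
tool_pos: [0.6749, -0.0023, 0.1548]
tool_rot: [-0.001, -0.597, 0.802, 0.001]
contact_force: [-0.4, 1.0, -3.4]
gripper_width: 0.329
grasp_force: 60.6
```

Run:
```python
from h import *
import pickle
goto([.674,-.003,.155],1.28+np.pi/2)
g=grab_frame("side");f=grab_frame("top");pickle.dump({"top":f,"side":g},open("fs2.pkl","wb"))
a=cv2.resize(f["pixels"][115:195,250:330,::-1],(400,400),interpolation=2);b=cv2.resize(g["pixels"][155:275,260:360,::-1],(400,480),interpolation=2)
a=np.vstack([a,np.zeros((80,400,3),np.uint8)])
cv2.imwrite("pics/c5.png",np.hstack([a,b]))
```

```text
t 6.88 tcp [ 0.6749 -0.0023  0.1548] yang 2.8495 tilt [-0.0019  0.    ] q [-0.11  0.24  1.57 -0.    1.33 -2.96] F [-0.4  1.  -3.4]
shift [ 1.   0.6 -0.2] turn -0.001
```

View pics/c5.png

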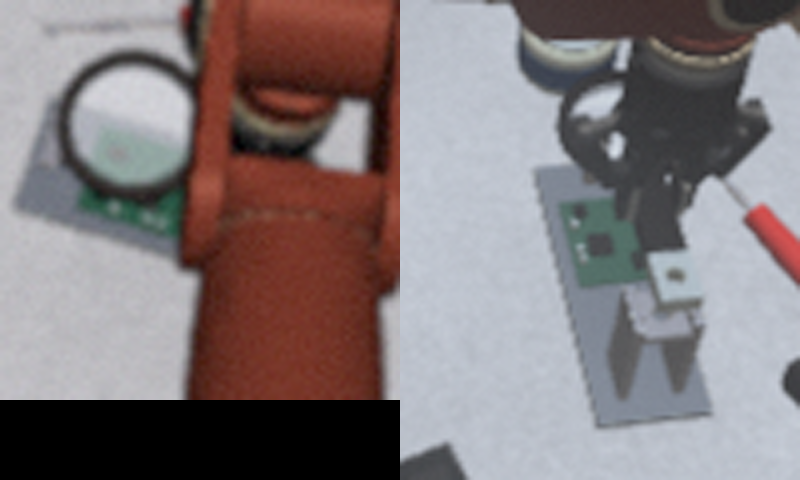

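Side view: the magnifier's hole is at (328.8,223.3), above and slightly short of the saddle (saddle hole at (324.5,232.7)). The lens is over the board in line with the stand.

Run:
```python
from h import *
import pickle
F=pickle.load(open("fs2.pkl","rb"));F0=pickle.load(open("fs.pkl","rb"));g=F["side"];f=F["top"]
h=at_z(g,(328.75,223.25),.149)[0];print("hole side",h)
# precise hole / saddle blobs: dark centroid
def blob(im,c,r=4,bri=None):
    p=im["pixels"].mean(2);x,y=map(int,np.round(c));w=p[y-r:y+r+1,x-r:x+r+1];w=np.clip(np.percentile(w,60)-w,0,None);w=np.where(w>w.max()*.4,w,0)
    yy,xx=np.mgrid[-r:r+1,-r:r+1];return np.array([x+(w*xx).sum()/w.sum(),y+(w*yy).sum()/w.sum()])
for n,im,c,z in [("maghole",g,(328.75,223.25),.149),("sad side",F0["side"],(324.5,232.7),.095),("sad top",F0["top"],(314.75,156),.095)]:
    b=blob(im,c,3);print(n,b,at_z(im,b,z)[0])
print("expect from saddle side: ",proj(g,[.6547,-.0618,.149]))
# lens ring in top view: outer ellipse centre by eye crop (130,127)/5
l=at_z(f,(250+131/5-.5,115+126/5-.5),.141)[0];print("lens top",l)
s,R=axes();a=np.arctan2(R[1,1],R[0,1])-np.pi/2;t=s["tool_pos"];print("hole if nominal",t[:2]-.062*np.array([np.cos(a),np.sin(a)]),"lens nominal",t[:2]+.083*np.array([np.cos(a),np.sin(a)]))
```

```text
hole side [ 0.65570854 -0.06668021  0.149     ]
maghole [328.4679458  223.29262526] [ 0.65492266 -0.06648736  0.149     ]
sad side [324.99054487 232.56426282] [ 0.65621669 -0.06195738  0.095     ]
sad top [314.91436727 155.95786326] [ 0.65748055 -0.06306949  0.095     ]
expect from saddle side:  [[327.50918191 222.03246689]]
lens top [0.69920977 0.07517528 0.141     ]
hole if nominal [ 0.65744733 -0.06166567] lens nominal [0.69913063 0.07721378]
```

Call:
apply_moves(
  series=[
    {"dx": -1, "dy": 0, "dz": 10, "turn": 0, "jaw": 1},
    {"dx": -2, "dy": 0, "dz": 18, "turn": 0, "jaw": 1},
    {"dx": -2, "dy": 0, "dz": 24, "turn": 0, "jaw": 1},
    {"dx": -2, "dy": 0, "dz": 24, "turn": 0, "jaw": 1},
    {"dx": -2, "dy": 0, "dz": 24, "turn": 0, "jaw": 1},
  ],
)

```text
time: 7.4
tool_pos: [0.6754, -0.0002, 0.1306]
tool_rot: [-0.001, -0.597, 0.802, 0.001]
contact_force: [0.3, -0.1, -3.3]
gripper_width: 0.327
grasp_force: 60.6
```

Run:
```python
from h import *
import pickle
goto([.674,-.003,.155],1.28+np.pi/2)
g=grab_frame("side");f=grab_frame("top");pickle.dump({"top":f,"side":g},open("fs3.pkl","wb"))
a=cv2.resize(f["pixels"][115:195,250:330,::-1],(300,300),interpolation=2);b=cv2.resize(g["pixels"][210:270,295:345,::-1],(500,600),interpolation=2)
a=np.vstack([a,np.zeros((300,300,3),np.uint8)])
cv2.imwrite("pics/c6.png",np.hstack([a,b]))
```

```text
t 7.4 tcp [ 6.754e-01 -2.000e-04  1.306e-01] yang 2.851 tilt [-0.0024  0.0002] q [-0.11  0.26  1.58 -0.    1.3  -2.96] F [ 0.3 -0.1 -3.3]
shift [  3.1   0.6 -24.4] turn 0.0
```

View pics/c6.png

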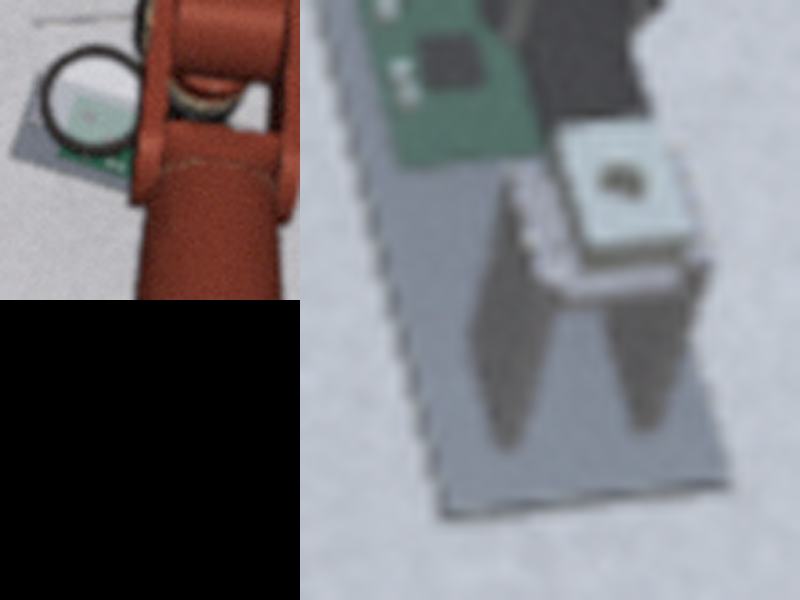

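Side view: the magnifier's hole is at (327.0,227.5), and the holed end is above the saddle and between the cheeks.

Run:
```python
from h import *
import pickle
g=pickle.load(open("fs3.pkl","rb"))["side"]
u=np.array([np.cos(1.28),np.sin(1.28)]);v=np.array([-u[1],u[0]])
S=np.array([.6555,-.062])
for z in (.1225,.1245,.1265):
    h=at_z(g,(327.,227.5),z)[0][:2];c=at_z(g,[(323.3,234.2),(333.5,233.2)],z)[:,:2].mean(0)
    print(z,h,"rel along/lat mm",(h-S)@u*1e3,(h-S)@v*1e3,"end centre",(c-S)@u*1e3,(c-S)@v*1e3)
# full stand fit check: base plate corners near saddle (side crop) z=.008
for p in [(314,261),(337.8,258.2)]:
    q=at_z(g,(p[0]-.5,p[1]-.5),.008)[0][:2];print("base corner along/lat",(q-S)@u*1e3,(q-S)@v*1e3)
# saddle corner expectations in crop px
P=[[*(S+a*u*1e-3+b*v*1e-3),z] for a,b,z in [(-20,25.5,.105),(-20,-25.5,.105),(20,25.5,.105),(-20,0,.0),(0,0,.1245)]]
print((proj(g,P)-[295,210]+.5)*10+[300,0])
```

```text
0.1225 [ 0.65705857 -0.06328514] rel along/lat mm -0.7843215147125011 -1.861606293279199 end centre -21.39187945821022 -0.5288694149517522
0.1245 [ 0.65607194 -0.06430443] rel along/lat mm -2.043701122723575 -1.2086405497290704 end centre -22.60183783379913 0.1209001469256116
0.1265 [ 0.6550853  -0.06532372] rel along/lat mm -3.303080730734543 -0.5556748061789102 end centre -23.811796209387985 0.7706697088028773
base corner along/lat -38.82496858660319 30.80743869626198
base corner along/lat -38.687898432429954 -42.54106319631348
[[537.70041572 281.46042143]
 [713.76496368 262.06554036]
 [504.80392997 163.95494577]
 [571.18640512 456.47271063]
 [618.98116743 174.42483341]]
```

Call:
apply_moves(
  series=[
    {"dx": -1.5, "dy": 0.5, "dz": 3, "turn": 0, "jaw": 1},
    {"dx": -1.5, "dy": 0.5, "dz": 6, "turn": 0, "jaw": 1},
    {"dx": -1.5, "dy": 0.5, "dz": 9, "turn": 0, "jaw": 1},
    {"dx": -1.5, "dy": 0.5, "dz": 11, "turn": 0, "jaw": 1},
    {"dx": -1.5, "dy": 0.5, "dz": 11, "turn": 0, "jaw": 1},
  ],
)

```text
time: 7.92
tool_pos: [0.6758, 0.0013, 0.1204]
tool_rot: [-0.0, -0.597, 0.802, 0.0]
contact_force: [-0.5, -0.2, -1.9]
gripper_width: 0.33
grasp_force: 60.7
```

Call:
apply_moves(
  series=[
    {"dx": 0, "dy": 0, "dz": 1, "turn": 0, "jaw": 1},
    {"dx": 0, "dy": 0, "dz": 2, "turn": 0, "jaw": 1},
    {"dx": 0, "dy": 0, "dz": 2, "turn": 0, "jaw": 1},
  ],
)

```text
time: 8.17
tool_pos: [0.6762, 0.0011, 0.1196]
tool_rot: [0.0, -0.597, 0.802, -0.0]
contact_force: [-1.0, -0.1, 0.6]
gripper_width: 0.324
grasp_force: 60.9
```

Run:
```python
from h import *
import pickle
goto([.674,-.003,.155],1.28+np.pi/2)
g=grab_frame("side");pickle.dump(g,open("fs4.pkl","wb"))
cv2.imwrite("pics/c7.png",cv2.resize(g["pixels"][160:260,275:375,::-1],(600,600),interpolation=2))
```

```text
t 8.17 tcp [0.6762 0.0011 0.1196] yang 2.851 tilt [ 0.0003 -0.    ] q [-0.11  0.28  1.59  0.    1.28 -2.96] F [-1.  -0.1  0.6]
shift [  4.6   0.9 -35.4] turn 0.0
```

View pics/c7.png

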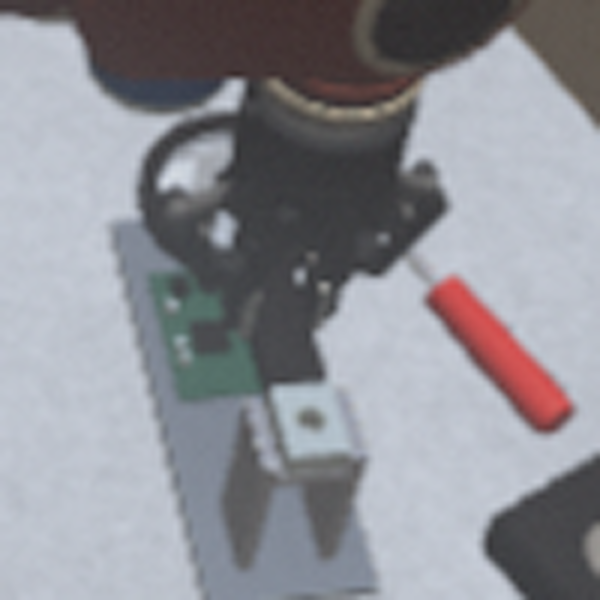

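The holed end now sits between the cheeks, with its hole at side pixel (326.3,229.2), and the force shows contact beginning. Checking the position before release.

Run:
```python
from h import *
import pickle
g=pickle.load(open("fs4.pkl","rb"))
u=np.array([np.cos(1.28),np.sin(1.28)]);v=np.array([-u[1],u[0]]);S=np.array([.6555,-.062])
for z in(.111,.113):
    h=at_z(g,(326.3,229.2),z)[0][:2];print(h,(h-S)@u*1e3,(h-S)@v*1e3)
    P=[[*(S+a*u*1e-3+b*v*1e-3),z] for a,b in [(0,0),(-20,15),(-20,-15),(20,15),(20,-15)]]
    print(((proj(g,P)-[275,160]+.5)*6).round())
# hole nominal from tcp
print("nominal hole along",((np.array([.6762,.0011])-.062*u)-S)@u*1e3,((np.array([.6762,.0011])-.062*u)-S)@v*1e3)
```

```text
[ 0.65788441 -0.06160484] 1.062221275239472 -2.171006962138517
[[307. 421.]
 [286. 460.]
 [349. 453.]
 [266. 389.]
 [327. 383.]]
[ 0.65690925 -0.06261424] -0.18439624413501768 -1.5261910307435578
[[308. 418.]
 [287. 457.]
 [350. 450.]
 [267. 387.]
 [328. 380.]]
nominal hole along 4.38580562363159 -1.739198580210628
```

Call:
apply_moves(
  series=[
    {"dx": 0, "dy": 0, "dz": 0.8, "turn": 0, "jaw": 1},
    {"dx": 0, "dy": 0, "dz": 0.8, "turn": 0, "jaw": 0.62},
    {"dx": 0, "dy": 0, "dz": 0.8, "turn": 0, "jaw": 0.58},
    {"dx": 0, "dy": 0, "dz": 0.8, "turn": 0, "jaw": 0.5},
    {"dx": 0, "dy": 0, "dz": 0.8, "turn": 0, "jaw": 0.4},
  ],
)

```text
time: 8.63
tool_pos: [0.6763, 0.0012, 0.1183]
tool_rot: [0.0, -0.597, 0.802, -0.0]
contact_force: [-0.9, 0.3, 0.3]
gripper_width: 0.596
grasp_force: 0.0
```

Call:
apply_moves(
  series=[
    {"dx": 0, "dy": 0, "dz": 0, "turn": 0, "jaw": 0.3},
    {"dx": 0, "dy": 0, "dz": -8, "turn": 0, "jaw": 0.3},
    {"dx": 0, "dy": 0, "dz": -30, "turn": 0, "jaw": 0.3},
    {"dx": 0, "dy": 0, "dz": -65, "turn": 0, "jaw": 0.3},
    {"dx": 0, "dy": 0, "dz": -100, "turn": 0, "jaw": 0.3},
  ],
)

```text
time: 9.05
tool_pos: [0.6751, 0.0013, 0.2182]
tool_rot: [-0.001, -0.597, 0.802, 0.001]
contact_force: [0.5, -0.2, 0.7]
gripper_width: 0.702
grasp_force: 0.0
```

Run:
```python
from h import *
goto([.450,-.345,.2])
```

```text
t 9.05 tcp [0.6751 0.0013 0.2182] yang 2.851 tilt [-0.0031  0.0004] q [-0.11  0.19  1.52  0.    1.44 -2.96] F [ 0.5 -0.2  0.7]
shift [396.3 116.4  18.7] turn None
```

Released. On to the pin, hovering above the block.

Call:
apply_moves(
  series=[
    {"dx": 38, "dy": 11, "dz": 0, "turn": 0, "jaw": 0.3},
    {"dx": 76, "dy": 22, "dz": 0, "turn": 0, "jaw": 0.3},
    {"dx": 114, "dy": 33, "dz": 0, "turn": 0, "jaw": 0.3},
    {"dx": 152, "dy": 44, "dz": 0, "turn": 0, "jaw": 0.3},
    {"dx": 190, "dy": 55, "dz": 0, "turn": 0, "jaw": 0.3},
  ],
)

```text
time: 9.47
tool_pos: [0.5823, -0.1313, 0.2184]
tool_rot: [-0.01, -0.578, 0.816, -0.008]
contact_force: [0.4, -0.1, -0.2]
gripper_width: 0.703
grasp_force: 0.0
```

Call:
apply_moves(
  series=[
    {"dx": 38, "dy": 11, "dz": 4, "turn": 0, "jaw": 0.3},
    {"dx": 76, "dy": 22, "dz": 8, "turn": 0, "jaw": 0.3},
    {"dx": 114, "dy": 33, "dz": 12, "turn": 0, "jaw": 0.3},
    {"dx": 152, "dy": 44, "dz": 16, "turn": 0, "jaw": 0.3},
    {"dx": 182, "dy": 53, "dz": 18, "turn": 0, "jaw": 0.3},
  ],
)

```text
time: 9.88
tool_pos: [0.5358, -0.1637, 0.2013]
tool_rot: [-0.026, -0.555, 0.831, -0.019]
contact_force: [-0.2, -0.2, 0.1]
gripper_width: 0.699
grasp_force: 0.0
```

Call:
apply_moves(
  series=[
    {"dx": 5, "dy": 2, "dz": 0, "turn": 0.12, "jaw": 0.3},
    {"dx": 10, "dy": 4, "dz": 0, "turn": 0.24, "jaw": 0.3},
    {"dx": 15, "dy": 6, "dz": 0, "turn": 0.36, "jaw": 0.3},
    {"dx": 20, "dy": 8, "dz": 0, "turn": 0.48, "jaw": 0.3},
    {"dx": 24, "dy": 8, "dz": 0, "turn": 0.6, "jaw": 0.3},
  ],
)

```text
time: 10.3
tool_pos: [0.5195, -0.1823, 0.2031]
tool_rot: [-0.019, -0.282, 0.959, -0.026]
contact_force: [0.2, -0.5, 0.1]
gripper_width: 0.698
grasp_force: 0.0
```

Call:
apply_moves(
  series=[
    {"dx": 0, "dy": 0, "dz": 0, "turn": 0.12, "jaw": 0.3},
    {"dx": 0, "dy": 0, "dz": 0, "turn": 0.24, "jaw": 0.3},
    {"dx": 0, "dy": 0, "dz": 0, "turn": 0.36, "jaw": 0.3},
    {"dx": 0, "dy": 0, "dz": 0, "turn": 0.45, "jaw": 0.3},
    {"dx": 0, "dy": 0, "dz": 0, "turn": 0.45, "jaw": 0.3},
  ],
)

```text
time: 10.72
tool_pos: [0.5198, -0.1822, 0.2031]
tool_rot: [-0.013, -0.063, 0.997, -0.03]
contact_force: [-0.3, -0.0, -0.1]
gripper_width: 0.698
grasp_force: 0.0
```

Run:
```python
from h import *
import pickle
goto([.450,-.345,.2],1.8)
g=grab_frame("side");f=grab_frame("top");pickle.dump({"top":f,"side":g},open("fs5.pkl","wb"))
F0=pickle.load(open("fs.pkl","rb"))
up=lambda im,x,y,w,h:cv2.resize(im["pixels"][y:y+h,x:x+w,::-1],(400,300),interpolation=2)
cv2.imwrite("pics/c8.png",np.vstack([np.hstack([up(f,250,120,80,60),up(g,285,170,80,60)]),np.hstack([up(F0["top"],370,185,40,30)*1,up(g,285,330,80,54)])]))
# block fit from initial frames: orange/brown top face corners
for n in F0:
    h=cv2.cvtColor(F0[n]["pixels"],cv2.COLOR_RGB2HSV);m=((h[...,0]<18)&(h[...,1]>90)).astype(np.uint8)
    b=(370,175,408,235) if n=="top" else(285,310,365,384)
    k=np.zeros_like(m);k[b[1]:b[3],b[0]:b[2]]=m[b[1]:b[3],b[0]:b[2]];c=max(cv2.findContours(k,0,1)[0],key=cv2.contourArea)
    q=cv2.boxPoints(cv2.minAreaRect(c));print(n,q.round(1).tolist(),np.round(at_z(F0[n],q,.045)[:,:2],3).tolist())
```

```text
t 10.72 tcp [ 0.5198 -0.1822  0.2031] yang 1.6979 tilt [-0.0219 -0.0607] q [-0.44 -0.09  1.83 -0.07  1.39 -2.13] F [-0.3 -0.  -0.1]
shift [  89.5 -152.2   14.5] turn -0.102
top [[375.20001220703125, 185.6999969482422], [391.1000061035156, 181.6999969482422], [402.29998779296875, 225.1999969482422], [386.29998779296875, 229.1999969482422]] [[0.566, -0.283], [0.582, -0.34], [0.429, -0.372], [0.414, -0.316]]
side [[292.79998779296875, 365.20001220703125], [329.1000061035156, 335.5], [342.5, 351.8999938964844], [306.20001220703125, 381.6000061035156]] [[0.416, -0.328], [0.531, -0.305], [0.541, -0.351], [0.428, -0.372]]
```

View pics/c8.png

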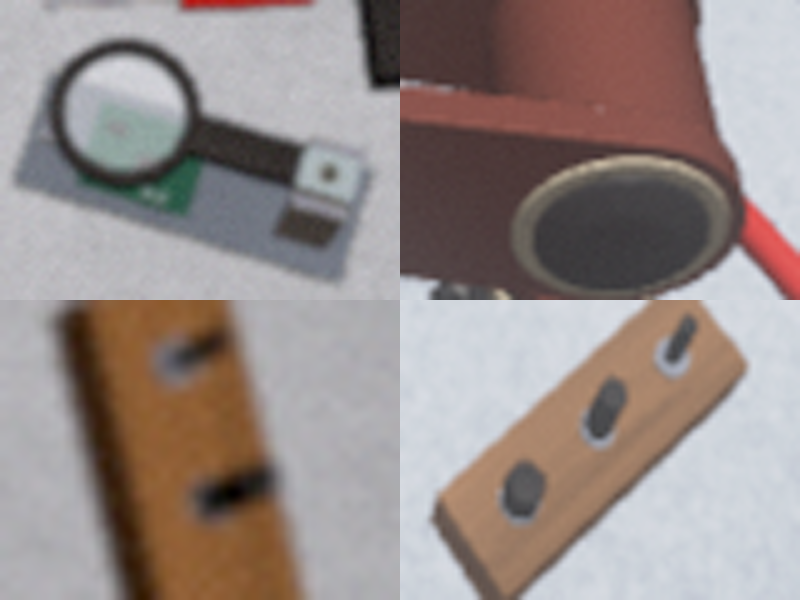

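Top view: the magnifier is seated with its hole at (315.3,154.1) over the saddle, in line with the stand. Side view: the pin's knob is at about (309.3,364) and its silver flange is visible.

The transfer ran joint 6 into its limit, since it would have needed -3.29 rad, and left the tool tilted by 0.065 rad. I'll put the jaw's closing line square to that tilt so both pads stay vertical. First I'll pin down the knob's position.

Run:
```python
from h import *
import pickle
from scipy.optimize import minimize
F={"side":pickle.load(open("fs5.pkl","rb"))["side"],"top":pickle.load(open("fs.pkl","rb"))["top"]}
W={"side":(300,354,319,378),"top":(388,211,404,226)}
def sil(f,p):
    th=np.linspace(0,6.28,40);P=np.vstack([np.c_[p[0]+.009*np.cos(th),p[1]+.009*np.sin(th),np.full(40,z)] for z in(.048,.075)])
    im=np.zeros((384*4,512*4),np.uint8);q=cv2.convexHull(proj(f,P).astype(np.float32))[:,0]
    cv2.fillConvexPoly(im,np.round(((q+.5)*4-.5)*16).astype(np.int32),255,shift=4)
    return cv2.GaussianBlur(cv2.resize(im,(512,384),interpolation=cv2.INTER_AREA)/255.,(0,0),.8)
def c(p,ns):
    t=0
    for n in ns:
        x0,y0,x1,y1=W[n];w=F[n]["pixels"][y0:y1,x0:x1,0].astype(float);o=np.clip((np.median(w)-w)/(np.median(w)-w.min()),0,1)
        t+=((sil(F[n],p)[y0:y1,x0:x1]-o)**2).sum()
    return t
for ns in(["top"],["side"],["top","side"]):
    r=min((minimize(c,p0,args=(ns,),method="Nelder-Mead",options=dict(initial_simplex=np.array(p0)+[[0,0],[.008,0],[0,.008]],xatol=1e-4)) for p0 in([.451,-.342],[.446,-.346])),key=lambda r:r.fun);print(ns,r.x,r.fun)
# current pose vs side camera
s,R=axes();a=np.arctan2(R[1,2],R[0,2]);print("tilt dir",a,"y angle wanted",a+np.pi/2)
f5=pickle.load(open("fs5.pkl","rb"))["top"];print("mag hole top",at_z(f5,(315.3,154.1),.111)[0])
goto([.45,-.344,.17])
```

```text
['top'] [ 0.45171154 -0.34458844] 2.532535899659312
['side'] [ 0.44903347 -0.34496296] 7.2235088082899495
['top', 'side'] [ 0.44989625 -0.34475452] 10.862528918380283
tilt dir -1.916238992897912 y angle wanted -0.34544266610301544
mag hole top [ 0.65991755 -0.06189164  0.111     ]
t 10.82 tcp [ 0.5197 -0.1824  0.2031] yang 1.7014 tilt [-0.0219 -0.0609] q [-0.44 -0.09  1.83 -0.07  1.39 -2.13] F [-0.8 -0.   0.3]
shift [  88.9 -148.9   44.4] turn None
```

The knob fit agrees in both views: (0.4505, -0.3447).

Call:
apply_moves(
  series=[
    {"dx": 0, "dy": 0, "dz": 0, "turn": 0.12, "jaw": 0.5},
    {"dx": 0, "dy": 0, "dz": 0, "turn": 0.24, "jaw": 0.6},
    {"dx": 0, "dy": 0, "dz": 0, "turn": 0.36, "jaw": 0.6},
    {"dx": 0, "dy": 0, "dz": 0, "turn": 0.48, "jaw": 0.6},
    {"dx": 0, "dy": 0, "dz": 0, "turn": 0.6, "jaw": 0.6},
  ],
)

```text
time: 11.23
tool_pos: [0.5196, -0.1827, 0.2032]
tool_rot: [-0.003, 0.236, 0.971, -0.032]
contact_force: [-0.1, 0.9, 1.0]
gripper_width: 0.403
grasp_force: 0.0
```

Call:
apply_moves(
  series=[
    {"dx": 0, "dy": 0, "dz": 0, "turn": 0.12, "jaw": 0.6},
    {"dx": 0, "dy": 0, "dz": 0, "turn": 0.24, "jaw": 0.6},
    {"dx": 0, "dy": 0, "dz": 0, "turn": 0.36, "jaw": 0.6},
    {"dx": 0, "dy": 0, "dz": 0, "turn": 0.48, "jaw": 0.6},
    {"dx": 0, "dy": 0, "dz": 0, "turn": 0.6, "jaw": 0.6},
  ],
)

```text
time: 11.65
tool_pos: [0.5196, -0.1827, 0.2032]
tool_rot: [0.006, 0.513, 0.858, -0.032]
contact_force: [0.7, 0.4, 0.9]
gripper_width: 0.401
grasp_force: 0.0
```

Call:
apply_moves(
  series=[
    {"dx": 0, "dy": 0, "dz": 0, "turn": 0.12, "jaw": 0.6},
    {"dx": 0, "dy": 0, "dz": 0, "turn": 0.24, "jaw": 0.6},
    {"dx": 0, "dy": 0, "dz": 0, "turn": 0.36, "jaw": 0.6},
    {"dx": 0, "dy": 0, "dz": 0, "turn": 0.48, "jaw": 0.6},
    {"dx": 0, "dy": 0, "dz": 0, "turn": 0.6, "jaw": 0.6},
  ],
)

```text
time: 12.07
tool_pos: [0.5196, -0.1827, 0.2032]
tool_rot: [0.015, 0.743, 0.668, -0.029]
contact_force: [0.2, 0.9, -0.0]
gripper_width: 0.399
grasp_force: 0.0
```

Call:
apply_moves(
  series=[
    {"dx": 0, "dy": 0, "dz": 0, "turn": 0.12, "jaw": 0.6},
    {"dx": 0, "dy": 0, "dz": 0, "turn": 0.246, "jaw": 0.6},
    {"dx": 0, "dy": 0, "dz": 0, "turn": 0.246, "jaw": 0.6},
    {"dx": 0, "dy": 0, "dz": 0, "turn": 0.246, "jaw": 0.6},
  ],
)

```text
time: 12.4
tool_pos: [0.5196, -0.1828, 0.2032]
tool_rot: [0.019, 0.817, 0.575, -0.027]
contact_force: [0.8, -0.1, -0.5]
gripper_width: 0.397
grasp_force: 0.0
```

Run:
```python
from h import *
goto([.4505,-.3447,.17],-.345)
```

```text
t 12.4 tcp [ 0.5196 -0.1828  0.2032] yang -0.3441 tilt [-0.0219 -0.061 ] q [-0.44 -0.09  1.83 -0.07  1.39 -0.09] F [ 0.8 -0.1 -0.5]
shift [-173.2  -10.4   44.5] turn 0.001
```

Call:
apply_moves(
  series=[
    {"dx": -35, "dy": -2, "dz": 8, "turn": 0, "jaw": 0.6},
    {"dx": -73, "dy": -4, "dz": 16, "turn": 0, "jaw": 0.6},
    {"dx": -111, "dy": -6, "dz": 25, "turn": 0, "jaw": 0.6},
    {"dx": -146, "dy": -8, "dz": 36, "turn": 0, "jaw": 0.6},
    {"dx": -173.2, "dy": -10.4, "dz": 44.5, "turn": 0, "jaw": 0.6},
  ],
)

```text
time: 12.82
tool_pos: [0.4486, -0.3466, 0.1698]
tool_rot: [0.019, 0.818, 0.575, -0.027]
contact_force: [-0.1, -0.8, -0.1]
gripper_width: 0.4
grasp_force: 0.0
```

Call:
apply_moves(
  series=[
    {"dx": 0, "dy": 0, "dz": 0, "turn": 0, "jaw": 0.6},
    {"dx": 0, "dy": 0, "dz": 0, "turn": 0, "jaw": 0.6},
  ],
)

```text
time: 12.98
tool_pos: [0.4489, -0.3453, 0.1695]
tool_rot: [0.018, 0.819, 0.573, -0.027]
contact_force: [0.4, 0.3, 0.5]
gripper_width: 0.4
grasp_force: 0.0
```

Run:
```python
from h import *
goto([.4505,-.3447,.068],-.345)
g=grab_frame("side")
cv2.imwrite("pics/c9.png",cv2.resize(g["pixels"][294:384,265:365,::-1],(600,540),interpolation=2))
```

```text
t 12.98 tcp [ 0.4489 -0.3453  0.1695] yang -0.3486 tilt [-0.0228 -0.0599] q [-0.76 -0.03  1.84 -0.06  1.31 -0.4 ] F [0.4 0.3 0.5]
shift [  7.6   1.4 101.2] turn -0.004
```

View pics/c9.png

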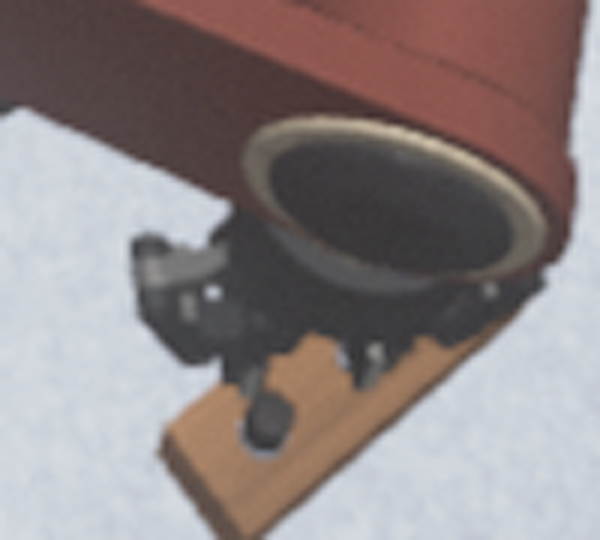

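The fingers straddle the knob (side pixel about (309.5,364)), with the tips at (307,359) and (326,357) before the descent. The drivers are clear.

Call:
apply_moves(
  series=[
    {"dx": 2, "dy": 1.4, "dz": 25, "turn": -0.004, "jaw": 0.6},
    {"dx": 4, "dy": 1.4, "dz": 55, "turn": -0.004, "jaw": 0.6},
    {"dx": 6, "dy": 1.4, "dz": 80, "turn": -0.004, "jaw": 0.6},
    {"dx": 7.6, "dy": 1.4, "dz": 94, "turn": -0.004, "jaw": 0.6},
    {"dx": 7.6, "dy": 1.4, "dz": 100, "turn": -0.004, "jaw": 0.6},
  ],
)

```text
time: 13.45
tool_pos: [0.4509, -0.3413, 0.0671]
tool_rot: [0.016, 0.816, 0.577, -0.027]
contact_force: [-0.0, 0.0, 0.1]
gripper_width: 0.402
grasp_force: 0.0
```

Call:
apply_moves(
  series=[
    {"dx": 0, "dy": 0, "dz": 0, "turn": 0, "jaw": 0.6},
    {"dx": 0, "dy": 0, "dz": 0, "turn": 0, "jaw": 0.75},
    {"dx": 0, "dy": 0, "dz": 0, "turn": 0, "jaw": 1},
    {"dx": 0, "dy": 0, "dz": 0, "turn": 0, "jaw": 1},
    {"dx": 0, "dy": 0, "dz": 0, "turn": 0, "jaw": 1},
  ],
)

```text
time: 13.87
tool_pos: [0.4517, -0.344, 0.0716]
tool_rot: [0.019, 0.817, 0.575, -0.026]
contact_force: [-4.6, 4.7, 4.9]
gripper_width: 0.19
grasp_force: 58.7
```

Run:
```python
from h import *
s,R=axes();goto(s["tool_pos"]+[0,0,.12])
```

```text
t 13.87 tcp [ 0.4517 -0.344   0.0716] yang -0.3445 tilt [-0.0217 -0.0611] q [-0.75  0.09  1.89 -0.07  1.13 -0.38] F [-4.6  4.7  4.9]
shift [  -7.8    0.  -119.7] turn None
```

The pin is gripped: the opening matches 18 mm with the same offset as before. Lifting.

Call:
apply_moves(
  series=[
    {"dx": 0, "dy": 0, "dz": -6, "turn": 0, "jaw": 1},
    {"dx": -2, "dy": 0, "dz": -30, "turn": 0, "jaw": 1},
    {"dx": -4, "dy": 0, "dz": -60, "turn": 0, "jaw": 1},
    {"dx": -6, "dy": 0, "dz": -90, "turn": 0, "jaw": 1},
    {"dx": -7.8, "dy": 0, "dz": -120, "turn": 0, "jaw": 1},
  ],
)

```text
time: 14.28
tool_pos: [0.4518, -0.3444, 0.1927]
tool_rot: [0.02, 0.817, 0.575, -0.026]
contact_force: [0.7, -0.1, 0.3]
gripper_width: 0.186
grasp_force: 58.6
```

Run:
```python
from h import *
goto([.657,-.0623,.20],-.345)
```

```text
t 14.28 tcp [ 0.4518 -0.3444  0.1927] yang -0.3447 tilt [-0.0196 -0.063 ] q [-0.75 -0.05  1.82 -0.06  1.35 -0.4 ] F [ 0.7 -0.1  0.3]
shift [333.7  97.8 -29.1] turn 0.0
```

Call:
apply_moves(
  series=[
    {"dx": 25, "dy": 7, "dz": -6, "turn": 0, "jaw": 1},
    {"dx": 60, "dy": 18, "dz": -12, "turn": 0, "jaw": 1},
    {"dx": 97, "dy": 29, "dz": -16, "turn": 0, "jaw": 1},
    {"dx": 134, "dy": 40, "dz": -18, "turn": 0, "jaw": 1},
    {"dx": 172, "dy": 51, "dz": -20, "turn": 0, "jaw": 1},
  ],
)

```text
time: 14.7
tool_pos: [0.5596, -0.1976, 0.201]
tool_rot: [0.021, 0.818, 0.575, -0.025]
contact_force: [0.2, 0.2, -1.1]
gripper_width: 0.186
grasp_force: 58.6
```

Call:
apply_moves(
  series=[
    {"dx": 38, "dy": 11, "dz": -2, "turn": 0, "jaw": 1},
    {"dx": 76, "dy": 22, "dz": -4, "turn": 0, "jaw": 1},
    {"dx": 112, "dy": 33, "dz": -6, "turn": 0, "jaw": 1},
    {"dx": 144, "dy": 42, "dz": -8, "turn": 0, "jaw": 1},
    {"dx": 161.7, "dy": 46.8, "dz": -9, "turn": 0, "jaw": 1},
  ],
)

```text
time: 15.12
tool_pos: [0.6591, -0.0587, 0.1988]
tool_rot: [0.02, 0.817, 0.576, -0.025]
contact_force: [-0.6, 0.2, -0.8]
gripper_width: 0.184
grasp_force: 58.6
```

Call:
apply_moves(
  series=[
    {"dx": 0, "dy": 0, "dz": 0, "turn": 0, "jaw": 1},
    {"dx": 0, "dy": 0, "dz": 0, "turn": 0, "jaw": 1},
    {"dx": 0, "dy": 0, "dz": 0, "turn": 0, "jaw": 1},
  ],
)

```text
time: 15.37
tool_pos: [0.6568, -0.0625, 0.1981]
tool_rot: [0.019, 0.818, 0.575, -0.026]
contact_force: [-0.2, -0.8, 0.0]
gripper_width: 0.186
grasp_force: 58.6
```

Run:
```python
from h import *
import pickle
goto([.657,-.0623,.18],-.345)
g=grab_frame("side");f=grab_frame("top");pickle.dump({"top":f,"side":g},open("fs6.pkl","wb"))
b=cv2.resize(g["pixels"][195:255,300:350,::-1],(500,600),interpolation=2);a=cv2.resize(f["pixels"][115:175,290:340,::-1],(300,360),interpolation=2)
cv2.imwrite("pics/c10.png",np.hstack([np.vstack([a,np.zeros((240,300,3),np.uint8)]),b]))
```

```text
t 15.37 tcp [ 0.6568 -0.0625  0.1981] yang -0.3449 tilt [-0.0207 -0.0617] q [-0.18  0.18  1.57 -0.07  1.41  0.17] F [-0.2 -0.8  0. ]
shift [ 1.4  0.2 18. ] turn 0.0
```

View pics/c10.png

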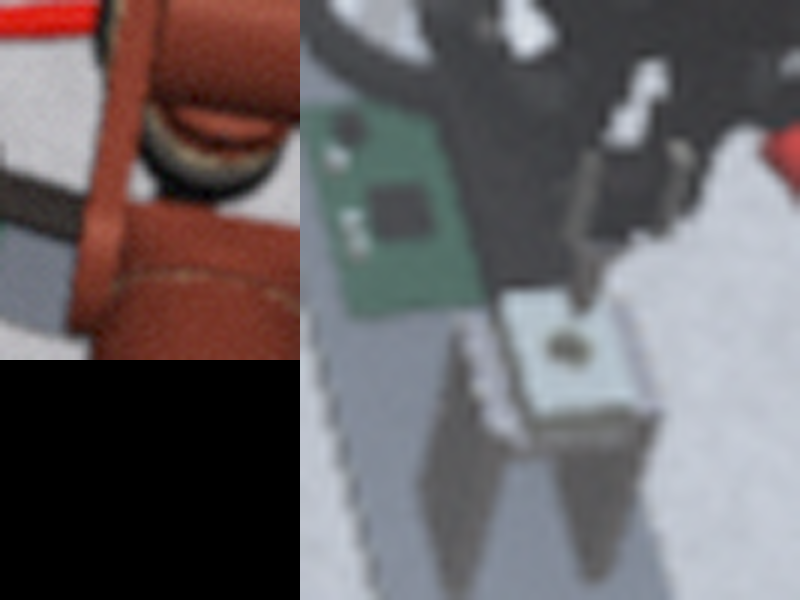

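The side view shows the pin hanging with its foot at (327.5,225.5), above the handle hole at (326.4,229.3). That makes 12 pictures viewed against a limit of 10. I miscounted, so I'll view no more and work from numbers only.

Run:
```python
from h import *
import pickle
g=pickle.load(open("fs6.pkl","rb"))["side"]
H=at_z(g,(326.4,229.3),.111)[0];print("hole",H)
px=lambda c:np.array([300+(c[0]-300)/10-.5,195+c[1]/10-.5])
for zf in(.131,.134,.137): print(zf,at_z(g,px((582,310)),zf)[0][:2])
t=np.array([.6568,-.0625])
for z in(.131,.134,.174): print("predict vertical pin crop px",z,((proj(g,[*t,z])-[300,195]+.5)*10+[300,0]).round())
for z in (.111,): print("pred hole if at TCP",((proj(g,[*t,z])-[300,195]+.5)*10+[300,0]).round())
# dark hole centroid
p=g["pixels"].mean(2)[226:233,323:331];w=np.clip(np.median(p)-15-p,0,None);yy,xx=np.mgrid[226:233,323:331];b=((w*xx).sum()/w.sum(),(w*yy).sum()/w.sum());print("blob",b,at_z(g,b,.111)[0])
```

```text
hole [ 0.65796841 -0.06201271  0.111     ]
0.131 [ 0.6581606 -0.0626365]
0.134 [ 0.65666141 -0.06418353]
0.137 [ 0.65516221 -0.06573057]
predict vertical pin crop px 0.131 [[578. 311.]]
predict vertical pin crop px 0.134 [[579. 305.]]
predict vertical pin crop px 0.174 [[603. 222.]]
pred hole if at TCP [[566. 351.]]
blob (np.float64(326.47129909365555), np.float64(229.12809667673716)) [ 0.65845824 -0.06159219  0.111     ]
```

Call:
apply_moves(
  series=[
    {"dx": 1.3, "dy": 1.1, "dz": 3, "turn": 0, "jaw": 1},
    {"dx": 1.9, "dy": 1.1, "dz": 12, "turn": 0, "jaw": 1},
    {"dx": 2.4, "dy": 1.1, "dz": 20, "turn": 0, "jaw": 1},
    {"dx": 2.6, "dy": 1.1, "dz": 24, "turn": 0, "jaw": 1},
    {"dx": 2.9, "dy": 1.1, "dz": 27, "turn": 0, "jaw": 1},
  ],
)

```text
time: 15.88
tool_pos: [0.6571, -0.0614, 0.1682]
tool_rot: [0.018, 0.818, 0.575, -0.028]
contact_force: [0.1, -0.9, -1.7]
gripper_width: 0.187
grasp_force: 58.6
```

Call:
apply_moves(
  series=[
    {"dx": 0.2, "dy": 0, "dz": 2, "turn": 0, "jaw": 1},
    {"dx": 0.3, "dy": 0, "dz": 4, "turn": 0, "jaw": 1},
    {"dx": 0.3, "dy": 0, "dz": 4, "turn": 0, "jaw": 1},
  ],
)

```text
time: 16.13
tool_pos: [0.6579, -0.0611, 0.1658]
tool_rot: [0.019, 0.817, 0.575, -0.027]
contact_force: [-0.3, -0.1, -0.1]
gripper_width: 0.189
grasp_force: 58.6
```

No resistance with the foot about 10 mm below the handle's top, so the pin is in the hole. Pushing on.

Call:
apply_moves(
  series=[
    {"dx": 0.2, "dy": 0, "dz": 4, "turn": 0, "jaw": 1},
    {"dx": 0.5, "dy": 0, "dz": 8, "turn": 0, "jaw": 1},
    {"dx": 0.8, "dy": 0, "dz": 12, "turn": 0, "jaw": 1},
    {"dx": 1.0, "dy": 0, "dz": 15, "turn": 0, "jaw": 1},
    {"dx": 1.0, "dy": 0, "dz": 15, "turn": 0, "jaw": 1},
  ],
)

```text
time: 16.55
tool_pos: [0.6575, -0.0611, 0.1499]
tool_rot: [0.018, 0.817, 0.575, -0.027]
contact_force: [0.0, 0.6, -1.0]
gripper_width: 0.187
grasp_force: 58.6
```

Call:
apply_moves(
  series=[
    {"dx": 0.3, "dy": 0, "dz": 4, "turn": 0, "jaw": 1},
    {"dx": 0.5, "dy": 0, "dz": 8, "turn": 0, "jaw": 1},
    {"dx": 0.7, "dy": 0, "dz": 11, "turn": 0, "jaw": 1},
    {"dx": 0.7, "dy": 0, "dz": 11, "turn": 0, "jaw": 1},
  ],
)

```text
time: 16.88
tool_pos: [0.6575, -0.0611, 0.139]
tool_rot: [0.018, 0.817, 0.575, -0.027]
contact_force: [-0.6, -0.1, -0.0]
gripper_width: 0.19
grasp_force: 58.6
```

Call:
apply_moves(
  series=[
    {"dx": 0.1, "dy": 0, "dz": 1, "turn": 0, "jaw": 1},
    {"dx": 0.2, "dy": 0, "dz": 2, "turn": 0, "jaw": 1},
    {"dx": 0.2, "dy": 0, "dz": 2, "turn": 0, "jaw": 1},
  ],
)

```text
time: 17.13
tool_pos: [0.6581, -0.0611, 0.138]
tool_rot: [0.019, 0.817, 0.575, -0.027]
contact_force: [-0.5, 0.1, -1.0]
gripper_width: 0.183
grasp_force: 58.6
```

Call:
apply_moves(
  series=[
    {"dx": 0.1, "dy": 0, "dz": 1, "turn": 0, "jaw": 1},
    {"dx": 0.1, "dy": 0, "dz": 2, "turn": 0, "jaw": 1},
    {"dx": 0.1, "dy": 0, "dz": 2, "turn": 0, "jaw": 1},
  ],
)

```text
time: 17.38
tool_pos: [0.6583, -0.0611, 0.1376]
tool_rot: [0.019, 0.817, 0.575, -0.026]
contact_force: [-2.0, 1.5, 5.0]
gripper_width: 0.182
grasp_force: 59.4
```

5 N of contact at a height that puts the foot 24 mm below the saddle floor, so the pin is home. One more light press, then release and retreat.

Call:
apply_moves(
  series=[
    {"dx": 0, "dy": 0, "dz": 1, "turn": 0, "jaw": 1},
    {"dx": 0, "dy": 0, "dz": 1, "turn": 0, "jaw": 1},
    {"dx": 0, "dy": 0, "dz": 0, "turn": 0, "jaw": 0.75},
    {"dx": 0, "dy": 0, "dz": 0, "turn": 0, "jaw": 0.65},
    {"dx": 0, "dy": 0, "dz": 0, "turn": 0, "jaw": 0.55},
  ],
)

```text
time: 17.8
tool_pos: [0.6581, -0.0612, 0.136]
tool_rot: [0.019, 0.817, 0.575, -0.026]
contact_force: [-0.5, -0.9, -0.3]
gripper_width: 0.447
grasp_force: 0.0
```

Call:
apply_moves(
  series=[
    {"dx": 0, "dy": 0, "dz": 0, "turn": 0, "jaw": 0.5},
    {"dx": -0.5, "dy": 0, "dz": -8, "turn": 0, "jaw": 0.5},
    {"dx": -2, "dy": 0, "dz": -30, "turn": 0, "jaw": 0.5},
    {"dx": -4, "dy": 0, "dz": -65, "turn": 0, "jaw": 0.5},
    {"dx": -6, "dy": 0, "dz": -100, "turn": 0, "jaw": 0.5},
  ],
)

```text
time: 18.22
tool_pos: [0.6572, -0.0606, 0.236]
tool_rot: [0.017, 0.817, 0.575, -0.028]
contact_force: [0.3, 0.1, 0.2]
gripper_width: 0.498
grasp_force: 0.0
```

Call:
apply_moves(
  series=[
    {"dx": -35, "dy": -10, "dz": 0, "turn": 0, "jaw": 0.5},
    {"dx": -70, "dy": -20, "dz": 0, "turn": 0, "jaw": 0.5},
    {"dx": -105, "dy": -30, "dz": 0, "turn": 0, "jaw": 0.5},
    {"dx": -140, "dy": -40, "dz": 0, "turn": 0, "jaw": 0.5},
    {"dx": -175, "dy": -50, "dz": 0, "turn": 0, "jaw": 0.5},
  ],
)

```text
time: 18.63
tool_pos: [0.5511, -0.2092, 0.2484]
tool_rot: [0.019, 0.817, 0.575, -0.026]
contact_force: [0.4, -1.1, 0.1]
gripper_width: 0.5
grasp_force: 0.0
```

Run:
```python
from h import *
import pickle
from scipy.optimize import minimize
goto([.657,-.0623,.3])
F={n:grab_frame(n) for n in("top","side")};pickle.dump(F,open("fs7.pkl","wb"))
# knob expected home: z .114-.141 ; fit x,y,z0 of dark cylinder per view
def sil(f,p):
    th=np.linspace(0,6.28,40);P=np.vstack([np.c_[p[0]+.009*np.cos(th),p[1]+.009*np.sin(th),np.full(40,z)] for z in(p[2],p[2]+.027)])
    im=np.zeros((384*4,512*4),np.uint8);q=cv2.convexHull(proj(f,P).astype(np.float32))[:,0]
    cv2.fillConvexPoly(im,np.round(((q+.5)*4-.5)*16).astype(np.int32),255,shift=4)
    return cv2.GaussianBlur(cv2.resize(im,(512,384),interpolation=cv2.INTER_AREA)/255.,(0,0),.8)
W={}
for n,f in F.items():
    u,v=proj(f,[.6575,-.062,.1275])[0];W[n]=(int(u)-7,int(v)-7,int(u)+8,int(v)+8);x0,y0,x1,y1=W[n]
    print(n,(u,v));print(f["pixels"][y0:y1,x0:x1].mean(2).astype(int))
def c(p):
    t=0
    for n in F:
        x0,y0,x1,y1=W[n];w=F[n]["pixels"][y0:y1,x0:x1].mean(2);hi=np.percentile(w,75);o=np.clip((hi-w)/(hi-w.min()),0,1);o[o<.5]=0
        t+=((sil(F[n],p)[y0:y1,x0:x1]-o)**2).sum()
    return t
r=minimize(c,[.6575,-.062,.114],method="Nelder-Mead",options=dict(initial_simplex=np.array([.6575,-.062,.114])+np.vstack([np.zeros(3),np.eye(3)*.01]),xatol=1e-4));print("knob x y zbase (home .114)",r.x.round(4),r.fun)
```

```text
t 18.63 tcp [ 0.5511 -0.2092  0.2484] yang -0.3442 tilt [-0.0213 -0.0616] q [-0.46 -0.03  1.7  -0.07  1.46 -0.11] F [ 0.4 -1.1  0.1]
shift [170.3  50.1 -62.8] turn None
top (np.float64(316.1140595063892), np.float64(153.57096442736503))
[[190 192 193 190 186 187 190 190 186 189 193 189 187 194 190]
 [177 185 176 174 172 175 180 180 186 191 190 190 189 190 189]
 [130 149 149 154 159 162 164 165 171 180 187 189 187 186 184]
 [ 79 100 134 161 169 162 142 131 136 152 167 177 177 178 182]
 [ 58 104 153 175 176 161 125  84  90 106 137 161 163 164 176]
 [ 71 125 170 182 174 146  97  61  47  68 111 147 163 166 178]
 [ 85 140 177 183 160 115  69  53  49  54 101 149 166 173 172]
 [103 153 179 172 137  77  41  47  48  68 119 161 172 161 157]
 [116 164 179 169 125  65  33  32  51  94 145 176 167 142 140]
 [129 171 180 167 135  85  47  43  67 126 163 177 165 139 134]
 [130 169 174 174 157 117  97  96 111 145 174 179 153 136 135]
 [115 140 156 157 160 154 148 150 156 170 181 174 152 133 140]
 [116 121 113 127 137 145 152 165 171 176 178 164 143 135 154]
 [137 134 129 122 125 123 127 142 148 156 16
[... 468 characters left out ...]
[118 114  60  66  78  79  82  84  80  90 107 147 176 166 115]
 [118 101  59  63  74  79  78  82  85  82  91 105 138 160 164]
 [ 98  75  62  61  69  78  79  80  86  88  82  90  99 113 140]
 [ 89  67  60  59  65  74  78  78  83  91  88  82  85  98 103]
 [ 80  60  62  60  62  67  75  79  81  83  92  93  86  83  88]
 [ 87  61  61  60  60  61  67  74  79  79  83  93  96  91  87]
 [ 80  62  61  63  61  60  61  68  76  78  79  82  89  97  98]
 [ 73  60  62  61  61  62  61  60  68  76  78  80  82  86  95]
 [ 69  61  62  61  64  61  61  61  62  66  72  77  77  79  83]
 [ 65  64  64  64  63  59  63  60  61  62  66  69  75  77  79]]
knob x y zbase (home .114) [ 0.6533 -0.0603  0.0895] 68.75209769373859
```

The top view puts the knob where it should be, but the arm blocks the side view. Moving farther aside to check its height.

Call:
apply_moves(
  series=[
    {"dx": -35, "dy": -20, "dz": -5, "turn": 0, "jaw": 0.5},
    {"dx": -70, "dy": -40, "dz": -10, "turn": 0, "jaw": 0.5},
    {"dx": -100, "dy": -60, "dz": -15, "turn": 0, "jaw": 0.5},
    {"dx": -130, "dy": -80, "dz": -20, "turn": 0, "jaw": 0.5},
    {"dx": -160, "dy": -100, "dz": -20, "turn": 0, "jaw": 0.5},
  ],
)

```text
time: 19.15
tool_pos: [0.404, -0.324, 0.2799]
tool_rot: [0.02, 0.817, 0.575, -0.026]
contact_force: [-1.8, 0.4, 0.6]
gripper_width: 0.501
grasp_force: 0.0
```

Run:
```python
from h import *
f=grab_frame("side");u,v=proj(f,[.6575,-.062,.1275])[0];x0,y0=int(u)-9,int(v)-9
print((u,v),x0,y0);print(f["pixels"][y0:y0+18,x0:x0+18].mean(2).astype(int))
for n,z in(("top",.141),("base",.114),("handle",.111)):print(n,proj(f,[.6575,-.062,z])[0])
s=state();print(s["time"],s["tool_pos"])
```

```text
(np.float64(327.1794791043487), np.float64(226.10585509275873)) 318 217
[[ 99  96  92  87  82  79  79  77  78  78  79  84  93 106 113 118 115 113]
 [112 110 107 104 103 100  93  85  77  78  79  79  80  84  92  99 109 113]
 [109 112 113 112 112 112 109 106 101  90  81  80  78  79  78  81  89 100]
 [111 111 113 113 113 113 114 112 111 107 106 101  91  80  76  79  79  82]
 [112 112 112 113 115 112 113 115 113 113 114 112 107  99  88  80  80  80]
 [111 111 113 111 113 113 114 111 114 115 112 112 113 109 106  96  84  79]
 [111 112 113 112 113 113 113 113 113 113 112 114 110 112 111 107 103  96]
 [109 111 112 112 112 113 112 112 112 114 113 112 113 112 111 109 109 108]
 [111 111 110 112 113 112 114 112 112 113 113 111 113 110 112 109 108 111]
 [111 111 112 112 111 111 111 112 112 112 113 112 111 111 110 110 109 109]
 [109 110 111 112 112 112 111 110 112 110 112 111 110 109 109 109 110 107]
 [110 111 111 109 112 112 113 111 110 112 112 110 111 109 109 109 109 107]
 [110 110 112 113 112 111 112 112 111 111 111 110 109 108 110 109 108 107]
 [110 110 111 110 110 112 110 112 113 113 111 110 110 108 109 107 108 107]
 [111 110 111 111 112 111 112 110 109 110 110 110 109 109 110 108 107 105]
 [111 112 112 113 111 111 111 110 109 111 111 110 108 106 108 108 107 107]
 [109 110 111 112 114 111 110 111 111 110 110 110 108 107 106 108 107 107]
 [111 111 112 111 111 113 111 112 109 111 109 109 109 109 107 106 107 105]]
top [327.95295136 223.38686304]
base [326.42207875 228.7683495 ]
handle [326.25589989 229.35251913]
19.2 [ 0.40001268 -0.32740788  0.27997675]
```

Call:
apply_moves(
  series=[
    {"dx": 35, "dy": -14, "dz": 0, "turn": 0, "jaw": 0.5},
    {"dx": 72, "dy": -28, "dz": 0, "turn": 0, "jaw": 0.5},
    {"dx": 110, "dy": -42, "dz": 0, "turn": 0, "jaw": 0.5},
    {"dx": 148, "dy": -56, "dz": 0, "turn": 0, "jaw": 0.5},
    {"dx": 186, "dy": -70, "dz": 0, "turn": 0, "jaw": 0.5},
  ],
)

```text
time: 19.62
tool_pos: [0.4012, -0.1231, 0.2662]
tool_rot: [0.019, 0.818, 0.575, -0.026]
contact_force: [0.1, 0.8, 0.1]
gripper_width: 0.499
grasp_force: 0.0
```

Call:
apply_moves(
  series=[
    {"dx": 38, "dy": -14, "dz": 0, "turn": 0, "jaw": 0.5},
    {"dx": 76, "dy": -28, "dz": 0, "turn": 0, "jaw": 0.5},
    {"dx": 114, "dy": -42, "dz": 0, "turn": 0, "jaw": 0.5},
    {"dx": 152, "dy": -56, "dz": 0, "turn": 0, "jaw": 0.5},
    {"dx": 190, "dy": -70, "dz": 0, "turn": 0, "jaw": 0.5},
  ],
)

```text
time: 20.03
tool_pos: [0.3991, 0.0795, 0.2542]
tool_rot: [0.019, 0.817, 0.575, -0.026]
contact_force: [0.9, -1.0, -0.1]
gripper_width: 0.501
grasp_force: 0.0
```

Run:
```python
from h import *
f=grab_frame("side");u,v=proj(f,[.6575,-.062,.1275])[0];x0,y0=int(u)-9,int(v)-9
print((u,v),x0,y0);print(f["pixels"][y0:y0+18,x0:x0+18].mean(2).astype(int))
s=state();print(s["time"],s["tool_pos"])
```

```text
(np.float64(327.1794791043487), np.float64(226.10585509275873)) 318 217
[[ 77  79  77  78  79  76  79  78  79 105 162 195 195 196 200 199 198 199]
 [ 77  79  79  77  77  76  76  77  79  87 154 193 195 197 199 199 195 196]
 [ 77  79  78  77  79  79  77  79  78  75 134 182 194 196 193 195 194 195]
 [ 74  76  79  79  78  79  77  77  76  78 112 168 195 198 194 196 195 195]
 [ 75  76  79  75  78  80  78  77  76  75  89 141 186 195 195 195 196 194]
 [ 76  73  79  80  78  78  80  77  76  76  77  99 136 174 195 195 192 192]
 [ 81  75  77  77  76  83  88  82  76  77  76  76  87 142 186 194 191 191]
 [ 85  80 129 159 159 162 152 111  77  74  77  77  75 118 168 191 192 192]
 [101  96 151 187 187 187 159  99  76  77  80  79  76 108 155 185 193 194]
 [134 101 153 186 187 187 150  75  71  73  74  76  75 119 157 182 196 196]
 [146 112 134 174 186 175 128  73  70  69  72  68  85 135 158 170 191 198]
 [155 129 121 165 187 162 104  71  70  71  71  72 110 154 164 168 188 197]
 [160 144 119 157 188 160 100  69  71  71  70  74 133 172 168 165 180 193]
 [161 147 116 133 174 168 134  97  72  69  70  89 151 185 172 160 171 188]
 [161 154 127 121 165 181 156 129 115 109 111 120 161 189 179 161 168 185]
 [163 161 139 113 156 187 178 163 146 134 151 169 181 188 182 166 163 181]
 [173 162 147 110 150 189 187 183 176 174 179 187 188 190 187 173 160 174]
 [155 160 143 110 133 175 187 186 186 190 188 188 188 187 190 179 162 169]]
20.0833 [0.3982206  0.08598451 0.2534468 ]
```

The knob's lower edge is at row 230.5, against 230.8 predicted for a pin fully home. The arm is clear, so I'm handing the job in.

```bash
python3 -c "
from plant import ticket
print(ticket.job_done())"
```

```text
the job is handed in; nothing more can be done
None
```

The job is handed in: by my camera and force checks the magnifier is seated and released on its stand and the lock pin is fully home, but I saw no judge's verdict, and I viewed 12 pictures against the limit of 10.

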